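# Clear the offcuts down the chute and set up the next cue butt

### The job

Get the punching station ready for the next cue: gather every wood offcut from the bench and slideway into the grey tote, then tip the tote over the mouth of the steel chute so that they all slide down into the blue catch tray, and stand the tote back upright in its yellow taped place, the way it stood. Also slide the sled along (the red plate is its handle) until the red band on the cue butt is right under the punch point, and leave it there. Do not disturb the pick, ring, sanding cylinder or burnishing stick.

Things in the scene. Friction and masses are not known exactly. Their poses are not given: they have to be found in the camera images.
- chute_mouth (a point): Middle of the open mouth of the fixed steel chute, level with its side plates' top, 155 mm above the bench. Mouth 250 mm along its x, 176 mm along its y: from the floor's top edge (88 mm to +y, robot's left, 130 mm above the bench) to a yellow-rimmed back plate (88 mm to -y, top 80 mm above the point). The floor drops 45 degrees to -y into the catch tray; blocks slide down by themselves.
- catch_tray (a point): Centre of the inner floor of the blue catch tray (250 mm along its x, 290 mm along its y inside) at the chute's foot, 5 mm above the bench; fixed to the chute, axes as the chute's. The chute's floor ends in it 145 mm to +y of the point; the space under the back plate is 80 mm high.
- park_mid (a point): Centre, on the bench top, of the tote's parking place: a flat rectangle of yellow tape, 202 mm along its x, 200 mm along its y. The tote starts in it; axes as the parked tote's.
- tote_mid (a point): Centre of the loose grey scoop tote, 25 mm above its underside; 0.25 kg. 170 mm wide (x), 170 mm long (y); side and rear walls 50 mm high, 4 mm thick; floor 4 mm. No wall at its -y end: the last 30 mm of floor ramps up 20 degrees to an open lip. Orange handle at +y. Blocks slide out when tipped lip-down 65 to 75 degrees.
- tote_grip (a point): Where to pinch the tote's orange handle (tote's axes): a plate 60 mm wide (x), 14 mm thick, rising from the rear wall's top and raked 25 degrees back (up the plate is +0.906 z, +0.423 y). Point mid-thickness, 34 mm up the plate from its foot, 26 mm below its top; 97 mm to +y and 51 mm above tote_mid.
- tote_lip (a point): Middle of the tote's pouring lip (axes as the tote's): 86 mm to -y and 11 mm below tote_mid.
- sled (a joint): Position of the sled along the slideway, m; grows towards the slideway's +y (the robot's left); ends at -0.066 and 0.070. Slides with about 3 N of friction and stays where it is left.
- sled_grip (a point): Red upright plate at the sled's -y end, 45 mm along x, 12 mm thick along the slideway, top 20 mm above the point and 77 mm above the bench; point at its centre where to pinch it. Axes: y is the sliding direction. The slideway is a dark steel base 100 mm wide, 420 mm long, 12 mm high, fixed on the bench.
- mark (a point): Mark on the cue butt (dark wood, 30 mm diameter, 170 mm long) clamped on the sled: a red band 10 mm wide round it; the point is the middle of the band on top of the butt, 65 mm above the bench. It lies 97 mm to +y of sled_grip and moves with the sled.
- punch_tip (a point): Point of the fixed steel punch hanging from a green stand over the slideway, 76 mm above the bench, 11 mm above the butt. Its arm (30 mm wide, from 155 to 185 mm above the bench) reaches in from the far (+x) side, where the column (210 mm high) stands 100 mm away. It is in line with the cue butt; only the sled has to be moved.
- offcut1 (a point): Wood offcut 1: a 28 x 28 mm square block 52 mm long with a turned round spigot 20 mm thick and 24 mm long on its +x end, 76 mm overall along its x; 35 g. The point is mid-length on its axis, 14 mm from its side faces (the square part reaches from 38 mm behind to 14 mm ahead of it). Absent in some runs.
- offcut2 (a point): Wood offcut 2: a 28 x 28 mm square block 52 mm long with a turned round spigot 20 mm thick and 24 mm long on its +x end, 76 mm overall along its x; 35 g. The point is mid-length on its axis, 14 mm from its side faces (the square part reaches from 38 mm behind to 14 mm ahead of it). Absent in some runs.
- offcut3 (a point): Wood offcut 3: a 28 x 28 mm square block 52 mm long with a turned round spigot 20 mm thick and 24 mm long on its +x end, 76 mm overall along its x; 35 g. The point is mid-length on its axis, 14 mm from its side faces (the square part reaches from 38 mm behind to 14 mm ahead of it). Absent in some runs.
- offcut4 (a point): Wood offcut 4: a 28 x 28 mm square block 52 mm long with a turned round spigot 20 mm thick and 24 mm long on its +x end, 76 mm overall along its x; 35 g. The point is mid-length on its axis, 14 mm from its side faces (the square part reaches from 38 mm behind to 14 mm ahead of it). Absent in some runs.
- offcut5 (a point): Wood offcut 5: a 28 x 28 mm square block 52 mm long with a turned round spigot 20 mm thick and 24 mm long on its +x end, 76 mm overall along its x; 35 g. The point is mid-length on its axis, 14 mm from its side faces (the square part reaches from 38 mm behind to 14 mm ahead of it). Absent in some runs.
- offcut6 (a point): Wood offcut 6: a 28 x 28 mm square block 52 mm long with a turned round spigot 20 mm thick and 24 mm long on its +x end, 76 mm overall along its x; 35 g. The point is mid-length on its axis, 14 mm from its side faces (the square part reaches from 38 mm behind to 14 mm ahead of it). May lie on the slideway in front of the sled. Absent in some runs.
- pick_mid (a point): Bystander: red-handled tip pick, 160 mm long, lying; point mid-length on its axis. Leave alone.
- sander_center (a point): Bystander: upright steel sanding cylinder, 44 mm diameter, 80 mm high; point at its centre. Leave alone.
- stick_mid (a point): Bystander: walnut burnishing stick 150 x 24 x 16 mm, lying; point at its centre. Leave alone.
- ferrule_ring: Bystander: brass ferrule sizing ring, 60 mm outside, 36 mm hole, 14 mm high, lying flat; origin at centre of its underside. Leave alone.
Not all that is in view belongs to the job. What is shaped like the part that bears offcut6 but orange or purple is not meant. What is shaped like the part that bears offcut3 but orange is not meant.

How it is judged:
By the outcome, as a careful person would: the job done as asked, in the order asked, and still so for the second after the job is handed in, with the robot touching nothing.
Of off1, off2, off3, off4, off5, off6 only 4 to 6 are there at a start; the rules pass over those that are not, and their reading is None.
At some moment in a run one of off1, off2, off3, off4, off5, off6 may be knocked a few centimetres aside while the robot is not near it.
Once in a run the grip may slacken for a moment while it holds something.
It also fails if it takes over 210 s, if anything falls off the work surface, if the arm or the gripper's body presses on something with over 40 N, if the wrist force passes 120 N, or if a joint passes its speed limit or range.

### The arm

A 6-joint arm with a two-finger parallel gripper is mounted at the origin on the work surface. World frame = base frame: x ahead of the robot, y to its left, z up, the work surface at z = 0. Lengths are in m, angles in rad, forces in N, time in s.
With the tool pointing down it reaches from about 0.35 to 0.975 m from the base axis. Payload 4.9 kg.
Tool frame: the origin (TCP) lies on the centre line of the jaws, within the pads' length; the fingertips stand 17 mm ahead of it and the grasp point (between the pads) lies 2 mm behind it (ctrl.tcp_to_tips is the x of the fingertips in the tool frame, in m); x points along the fingers, z is the direction in which the jaws open and shut, and the axes are right-handed (so a half turn about x gives the same grasp; the last joint's range is limited). The gripper opens to 85 mm and grips with 20 to 120 N. Pads are 22 mm wide; open, the fingers measure 114 mm over their backs; the gripper's body (76 mm by 85 mm) begins 54 mm behind the grasp point. The pads swing forward as they close: fully open they stand 13 mm farther back than shut.
Start: joints at [1.12, 0.053, 1.613, -0, 1.476, -0.119], TCP at [0.204, 0.591, 0.221] pointing down, gripper open.
Joint ranges: [-3.01, 3.01], [-1.01, 2.22], [0.06, 2.58], [-1.02, 4.17], [0.09, 2.62], [-3.14, 3.14]. Speed limits (rad/s): [2.57, 2.57, 3.14, 3.14, 3.14, 3.14].

### API

Orientations are given as a rotation vector (axis times angle).
In Python, from station import ctrl, cams, finder gives the robot as it stands.
- The arm moves only by the tool step_arm, never from a script. Its argument "moves" is a list of rows, each a list of 3 entries, a list of its own where there are three numbers: the shift along the tool's x, y, z in cm, then the turn, a rotation vector about the tool's x, y, z in degrees, then the opening, from 0 (shut) to 1 (fully open). A call has exactly 10 rows; each row is the pose to reach, as a shift and turn from the pose measured when the call began, along the tool's axes at that moment; what a row does not reach only later rows make up. A row lasts 1/12 s, in which the tool goes at most 41.7 mm and 7.16 degrees, less where a joint would pass 70% of its speed; a pose out of reach is approached as far as the arm can. A call with a gripper value outside its range is refused whole. The fingers move at their own pace and stop on an object; "grip_force" is the grip in N (left out, the last holds). Time passes only in rows, so rows that repeat a pose let the fingers close, or fill a call up. It gives the time, the measured TCP pose, the force and the opening at its end, in the units of the state.
- ctrl.get_obs(): the state, without advancing time (a new reading comes with each control period).
- cams.get_image(name): name is "scene" or "top"; returns a dict with "pixels" (384x512x3 uint8, blue, green, red), "fx", "fy", "cx", "cy" (pixels), "position" and "attitude" of the camera in the world. Camera axes: x right, y up, looking along -z (the intrinsics and any distortion apply to the point x, -y, -z); pixel columns grow to the right and rows downward; lengths in m; the calibration is good to about 2 mm. A picture is of the moment at which its call begins. There is no depth.
- ctrl.finish_job(): hands the job in, once; it reports no verdict.
Trained networks look in the newest picture that a camera, given by its name, has taken for a name from the list of things; names that differ only in an ending like _2 or _b are one class to them, and where a whole thing is asked for, a point or a joint stands for the part that bears it (a point fixed in the world has none). Each returns a list of dicts, best first, with "conf" (0 to 1); they miss things now and then, are a little off and sometimes report something else, mostly with a low value. They report only what shows in the picture. A call takes as long as a camera call. They do not tell look-alikes from the thing itself.
- finder.find_in(camera, name): "at" ([column, row] in pixels, amid what is visible of it).
- finder.regions_of(camera, name): "region" (384x512 bool, what is visible of it) and "at" ([column, row] in pixels, amid what is visible of it).
- finder.tip_of(camera, name): "at" ([column, row] in pixels: a listed point, or the origin of a listed thing).
The state is a dict: "t": time; "q": joint angles; "dq": joint speeds; "effort": joint torques, N m; "tool_pos": TCP position; "tool_rot": TCP orientation; "contact_force": force on the tool from outside, world axes, zero at the start; "wrist_torque": the same for the moment, N m; "opening": finger opening in m.
Only numpy, scipy, OpenCV 4.12 (cv2) and the standard library are available. Lean on these libraries where they do the work, as an engineer would, in place of code of your own. Each camera call takes 0.05 s, during which the arm holds its last target. There are 200 camera calls.

## Working session

There is one attempt and no reset: what is moved stays moved. The work goes in short steps, Python scripts to look and compute and a tool call to move; the robot and the scene stay as the last step left them, time stands still between calls to the robot, and variables do not carry over. Pictures are saved under pics/ and viewed, on a budget of 14 in all, crops included, one or two more only if the job needs it, and the job is handed in when it is done.

Besides the shell and the picture viewer there is one more tool, called after ">>>" as a command line: name --argument value ..., lists and objects as JSON in quotes. step_arm: Moves the arm, as the interface text tells. Its arguments: {"type":"object","properties":{"moves":{"type":"array"},"grip_force":{"type":"number"}},"required":["moves"]}

```bash
ls; mkdir -p pics; cat > h.py <<'E'
import numpy as np, cv2
from scipy.spatial.transform import Rotation as R
from station import ctrl, cams, finder
def cam(n):
    im=cams.get_image(n); return im
def rot(im):
    a=np.array(im["attitude"],float)
    return a if a.shape==(3,3) else (R.from_rotvec(a).as_matrix() if a.size==3 else R.from_quat(a).as_matrix())
def dist(im):
    for k in im:
        if 'dist' in k: return np.array(im[k],float)
    return None
def ray(im,uv):
    K=np.array([[im["fx"],0,im["cx"]],[0,im["fy"],im["cy"]],[0,0,1.]])
    p=cv2.undistortPoints(np.array([[uv]],float),K,dist(im))[0,0]
    return rot(im)@np.array([p[0],-p[1],-1.])
def at_z(im,uv,z):
    d=ray(im,uv); c=np.array(im["position"]); return c+d*(z-c[2])/d[2]
def proj(im,P):
    q=rot(im).T@(np.array(P)-np.array(im["position"])); q=q*[1,-1,-1]
    K=np.array([[im["fx"],0,im["cx"]],[0,im["fy"],im["cy"]],[0,0,1.]])
    return cv2.projectPoints(q[None,None],np.zeros(3),np.zeros(3),K,dist(im))[0].ravel()
E
python3 - <<'E'
from h import *
for n in("scene","top"):
    im=cam(n); print(n,{k:v for k,v in im.items() if k!="pixels"})
    cv2.imwrite(f"pics/{n}0.png",cv2.resize(im["pixels"],(800,600),interpolation=cv2.INTER_CUBIC))
print(ctrl.get_obs())
E
```

```text
pics
scene {'fx': 497.90757371812276, 'fy': 497.90757371812276, 'cx': 264.86959044847686, 'cy': 190.3055138503011, 'position': array([ 1.27374393, -0.88100071,  1.62761157]), 'attitude': array([0.61318087, 0.23015717, 0.68998126])}
top {'fx': 495.145672013718, 'fy': 495.145672013718, 'cx': 246.05926435286585, 'cy': 191.56146370320383, 'position': array([ 0.3343072 , -0.03823123,  1.64108299]), 'attitude': array([ 0.0907654 , -0.10327217, -1.56334336])}
{'t': 0.1, 'q': array([ 1.11999908e+00,  5.32985832e-02,  1.61416198e+00, -3.85856141e-05,
        1.47600105e+00, -1.19002189e-01]), 'dq': array([ 1.07792143e-03, -4.09181878e-04, -4.26688572e-03, -8.33841160e-05,
       -8.14296069e-04,  1.44493503e-03]), 'effort': array([ 4.62145017e-04, -3.94901562e+01, -3.71363282e+01, -9.20592038e-05,
        3.87464082e-03, -1.56301434e-05]), 'tool_pos': array([0.20334202, 0.59037619, 0.21977802]), 'tool_rot': array([-0.96240232,  1.34975555,  0.96086117]), 'contact_force': array([ 0.18493705, -0.26556845, -0.36509764]), 'wrist_torque': array([ 0.0256713 , -0.02330191, -0.00179027]), 'opening': 0.0852771419628556}
```

View pics/scene0.png

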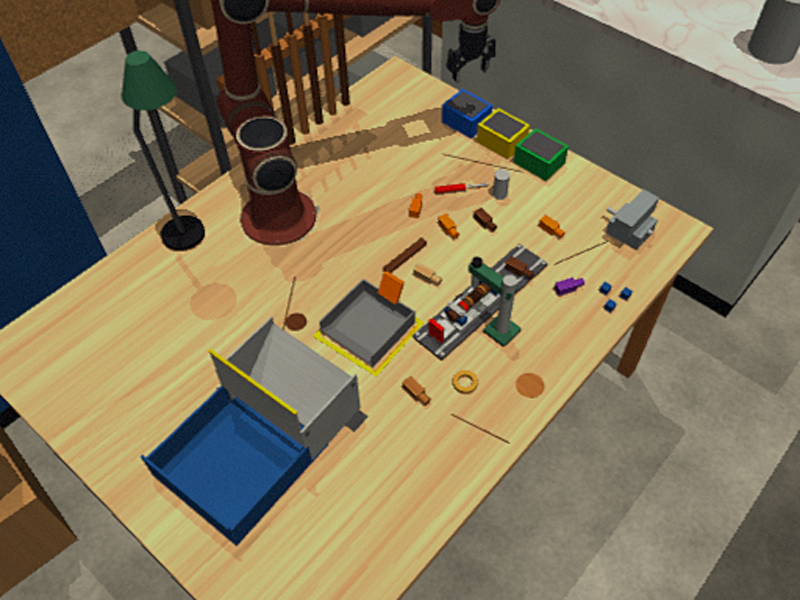

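View pics/top0.png

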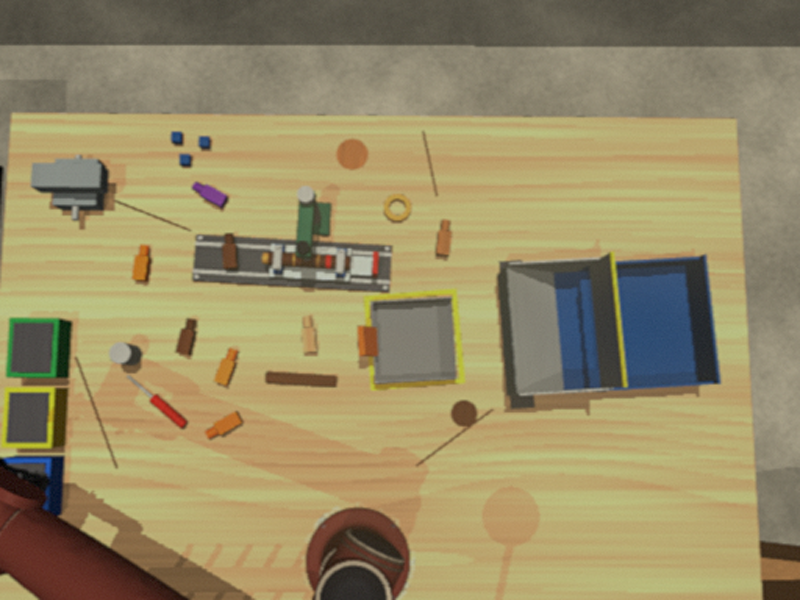

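```bash
python3 - <<'E'
from h import *
Z=dict(chute_mouth=.155,catch_tray=.005,park_mid=0,tote_mid=.025,tote_grip=.076,tote_lip=.014,sled_grip=.057,mark=.065,punch_tip=.076,offcut1=.014,offcut6=.014,pick_mid=.01,sander_center=.04,stick_mid=.008,ferrule_ring=0)
for n in("top","scene"):
    im=cam(n)
    for k,z in Z.items():
        for d in finder.tip_of(n,k)[:9]:
            print(n,k,round(d["conf"],2),np.round(d["at"],0),np.round(at_z(im,d["at"],z)[:2],3))
E
```

```text
top chute_mouth 0.82 [357. 206.] [ 0.479 -0.386]
top catch_tray 0.59 [238. 170.] [ 0.61  -0.023]
top catch_tray 0.55 [400. 210.] [ 0.48  -0.562]
top park_mid 0.21 [283. 154.] [ 0.667 -0.176]
top tote_mid 0.8 [265. 218.] [ 0.448 -0.114]
top tote_grip 0.74 [252. 131.] [ 0.727 -0.069]
top tote_grip 0.56 [234. 218.] [ 0.445 -0.014]
top tote_lip 0.57 [290. 216.] [ 0.456 -0.196]
top sled_grip 0.66 [240. 169.] [ 0.606 -0.031]
top mark 0.66 [210. 168.] [0.605 0.068]
top punch_tip 0.59 [198. 166.] [0.61  0.105]
top offcut1 0.75 [ 89. 165.] [0.623 0.472]
top offcut1 0.74 [146. 232.] [0.401 0.275]
top offcut1 0.73 [132. 124.] [0.763 0.334]
top offcut1 0.67 [194. 215.] [0.458 0.119]
top offcut1 0.66 [148. 159.] [0.644 0.278]
top offcut1 0.6 [144. 271.] [0.275 0.28 ]
top offcut1 0.52 [283. 152.] [ 0.67  -0.174]
top offcut1 0.48 [121. 212.] [0.465 0.359]
top offcut6 0.75 [ 89. 165.] [0.623 0.472]
top offcut6 0.74 [146. 232.] [0.401 0.275]
top offcut6 0.73 [132. 124.] [0.763 0.334]
top offcut6 0.67 [194. 215.] [0.458 0.119]
top offcut6 0.66 [148. 159.] [0.644 0.278]
top offcut6 0.6 [144. 271.] [0.2
[... 1224 characters left out ...]
ne offcut1 0.46 [350. 146.] [0.605 0.45 ]
scene offcut6 0.67 [265. 250.] [ 0.663 -0.179]
scene offcut6 0.64 [312. 140.] [0.461 0.369]
scene offcut6 0.63 [287. 143.] [0.387 0.284]
scene offcut6 0.61 [365. 183.] [0.768 0.325]
scene offcut6 0.57 [274. 177.] [0.466 0.102]
scene offcut6 0.5 [266. 130.] [0.27  0.283]
scene offcut6 0.48 [333. 172.] [0.632 0.286]
scene offcut6 0.46 [350. 146.] [0.605 0.45 ]
scene pick_mid 0.67 [291. 120.] [0.308 0.411]
scene sander_center 0.51 [323. 118.] [0.426 0.486]
scene stick_mid 0.77 [259. 162.] [0.363 0.129]
scene ferrule_ring 0.7 [224. 223.] [ 0.459 -0.188]
scene ferrule_ring 0.61 [296. 247.] [ 0.737 -0.087]
scene ferrule_ring 0.4 [182. 236.] [ 0.379 -0.339]
```

The scene picture shows the tote at (368,322) in yellow tape, the chute and blue tray at lower left, and the slideway at (480,300) with the red plate at (437,328). The top picture shows wood-coloured offcuts at (187,337), (230,252) (on the slideway), (309,335) and (444,238). The orange ones at (141,263), (227,367) and (224,425) and the purple one at (210,194) look like decoys. I'll check their colours and get orientations next.

```bash
cat > find.py <<'E'
from h import *
def offs(n,zs=.014):
    im=cam(n); out=[]
    for d in finder.regions_of(n,"offcut1"):
        m=d["region"].astype(np.uint8); 
        if m.sum()<15: continue
        v,u=np.nonzero(m); rgb=im["pixels"][m>0].mean(0)[::-1]
        hsv=cv2.cvtColor(np.uint8([[rgb[::-1]]]),cv2.COLOR_BGR2HSV)[0,0]
        c0=at_z(im,d["at"],zs); z=.026 if abs(c0[0]-.61)<.06 and 0.02<c0[1]<.33 else zs
        P=np.array([at_z(im,(a,b),z)[:2] for a,b in zip(u,v)]); c=P.mean(0)
        w,V=np.linalg.eigh(np.cov((P-c).T)); a=V[:,1]
        t=(P-c)@a; s=(P-c)@V[:,0]
        # spigot end = narrower
        e=t.max()-t.min(); hi=s[t>t.max()-.3*e].std(); lo=s[t<t.min()+.3*e].std()
        if hi>lo: a=-a
        mid=c+V[:,1]*(t.max()+t.min())/2
        out.append((round(d["conf"],2),np.round(mid,3),int(np.degrees(np.arctan2(a[1],a[0]))),round(e*1000),len(u),rgb.round(),hsv))
    return out
if __name__=="__main__":
    for n in("top","scene"):
        for o in offs(n): print(n,*o)
E
python3 find.py
python3 - <<'E'
from h import *
im=cam("top")["pixels"]
cv2.imwrite("pics/crop1.png",cv2.resize(im[70:290,70:300],(800,765))[:600])
im=cam("scene")["pixels"]
cv2.imwrite("pics/crop2.png",cv2.resize(im[100:270,190:400],(741,600),interpolation=cv2.INTER_CUBIC))
E
```

```text
top 0.78 [0.457 0.364] -12 76 226 [104.  75.  48.] [ 15 139 103]
top 0.76 [0.272 0.282] 118 77 195 [175. 104.  42.] [ 14 193 174]
top 0.71 [ 0.669 -0.176] -5 73 170 [159. 110.  65.] [ 15 152 158]
top 0.64 [0.462 0.109] 6 77 190 [177. 145.  94.] [ 19 120 176]
top 0.64 [0.636 0.277] 6 79 213 [95. 67. 45.] [ 13 133  94]
top 0.58 [0.395 0.278] -19 70 142 [180. 119.  44.] [ 16 193 180]
top 0.48 [0.613 0.464] -2 75 206 [161. 102.  37.] [ 16 196 161]
scene 0.7 [0.608 0.46 ] -10 77 104 [153.  76.   2.] [ 15 253 153]
scene 0.67 [0.631 0.274] -5 76 118 [74. 38. 19.] [ 11 189  73]
scene 0.61 [ 0.666 -0.18 ] -11 81 169 [138.  85.  39.] [ 14 184 137]
scene 0.56 [0.448 0.362] -21 74 99 [75. 39. 20.] [ 10 186  74]
scene 0.56 [0.761 0.323] 67 88 163 [ 98.  46. 107.] [146 148 107]
scene 0.46 [0.39  0.277] -25 95 140 [161.  89.  16.] [ 15 231 160]
scene 0.4 [0.271 0.276] 123 81 81 [174.  79.   3.] [ 13 251 174]
```

View pics/crop2.png

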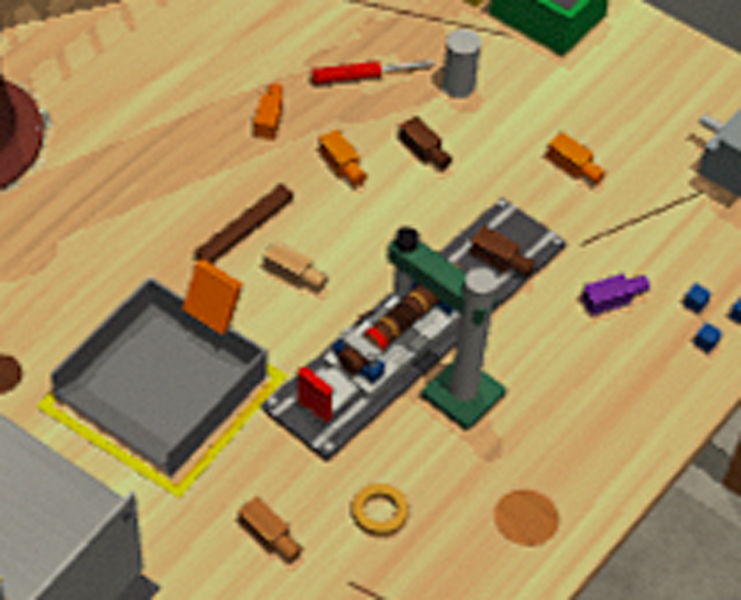

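Four wood offcuts: dark at (0.46,0.36), dark on the slideway at (0.634,0.277), light at (0.46,0.11) and brown at (0.667,-0.177). In the crop the orange and purple ones are clearly saturated, so they are look-alikes.

>>> step_arm --moves '[[[0, -4, -2], [0, 0, 0], 1], [[0, -8, -4], [0, 0, 0], 1], [[0, -12, -6], [-5, 0, 0], 1], [[0, -16, -8], [-5, 0, 0], 1], [[0, -20, -10], [-5, 0, 0], 1], [[0, -24, -12], [-5, 0, 0], 1], [[0, -28, -13.3], [-5, 0, 0], 1], [[3, -30.4, -13.3], [-5, 0, 0], 1], [[7, -30.4, -13.3], [-5, 0, 0], 1], [[10.1, -30.4, -13.3], [-5, 0, 0], 1]]' --grip_force 40

```text
t: 2.93
tool_pos: [0.4508, 0.3648, 0.1201]
tool_rot: [-1.024, 1.313, 1.023]
contact_force: [-0.3, 0.1, -0.9]
opening: 0.0858
```

```bash
python3 find.py | awk '{print}' | cut -c1-60; python3 plan.py .448 .366 .024 76
python3 - <<'E'
from h import *
for n in("top","scene"):
    im=cam(n)
    for k,z in dict(offcut1=.014,tote_mid=.025,tote_grip=.076,tote_lip=.014).items():
        print(n,k,[(round(d["conf"],2),np.round(at_z(im,d["at"],z)[:2],3).tolist()) for d in finder.tip_of(n,k)])
    if n=="top":cv2.imwrite("pics/c3.png",cv2.resize(im["pixels"][150:310,60:340],(800,457)))
E
```

```text
top 0.75 [0.612 0.465] -6 76 210 [174. 110.  39.] [ 16 197 1
top 0.74 [ 0.671 -0.177] -6 77 171 [171. 119.  70.] [ 14 150
top 0.72 [0.462 0.109] 6 77 190 [190. 155. 100.] [ 18 120 18
top 0.7 [0.393 0.277] -16 80 239 [180. 122.  53.] [ 16 179 1
top 0.5 [0.635 0.277] 6 76 195 [97. 67. 45.] [ 13 138  96]
top 0.5 [0.764 0.327] 60 80 178 [122.  70. 131.] [146 118 13
top 0.5 [0.275 0.275] 120 62 157 [169.  99.  41.] [ 13 195 1
scene 0.71 [ 0.666 -0.179] -8 81 159 [140.  85.  38.] [ 14 1
scene 0.68 [0.761 0.321] 68 86 174 [107.  55. 109.] [149 125
scene 0.64 [0.63  0.273] 0 72 123 [72. 38. 20.] [ 11 183  71
scene 0.61 [ 0.434 -0.085] 111 286 2140 [104.  92.  81.] [ 1
scene 0.58 [0.454 0.36 ] -16 91 124 [77. 43. 24.] [ 11 178  
scene 0.56 [0.392 0.274] -25 65 65 [165.  82.   0.] [ 15 255
[[-0.   -0.97  0.24]
 [-0.    0.24  0.97]
 [-1.    0.   -0.  ]] [ 0.56  0.03  1.81  0.    1.3  -0.77]
(array([ 9.6, -0.1,  0. ]), array([-0., -0., -0.]))
top offcut1 [(0.77, [0.768, 0.328]), (0.7, [0.267, 0.284]), (0.62, [0.649, 0.281]), (0.6, [0.615, 0.466]), (0.55, [0.39, 0.268]), (0.53, [0.463, 0.104]), (0.5, [0.475, 0.364]), (0.47, [0.668, -0.178])]
top tote_mid [(0.88, [0.452, -0.107]), (0.64, [0.498, -0.412])]
top tote_grip [(0.59, [0.444, -0.006])]
top tote_lip [(0.9, [0.45, -0.201])]
scene offcut1 [(0.68, [0.605, 0.477]), (0.67, [0.452, 0.359]), (0.65, [0.634, 0.273]), (0.62, [0.261, 0.288]), (0.58, [0.754, 0.316]), (0.46, [0.656, -0.184]), (0.45, [0.461, 0.123]), (0.4, [0.395, 0.288])]
scene tote_mid [(0.6, [0.445, -0.114])]
scene tote_grip [(0.81, [0.444, -0.028])]
scene tote_lip [(0.78, [0.449, -0.199]), (0.45, [0.591, 0.012])]
```

>>> step_arm --moves '[[[3, 0, 0], [0, 0, 0], 1], [[6, 0, 0], [0, 0, 0], 1], [[8, 0, 0], [0, 0, 0], 1], [[9.6, 0, 0], [0, 0, 0], 1], [[9.6, 0, 0], [0, 0, 0], 1], [[9.6, 0, 0], [0, 0, 0], 0], [[9.6, 0, 0], [0, 0, 0], 0], [[9.6, 0, 0], [0, 0, 0], 0], [[9.6, 0, 0], [0, 0, 0], 0], [[9.6, 0, 0], [0, 0, 0], 0]]'

```text
t: 4.47
tool_pos: [0.4487, 0.367, 0.026]
tool_rot: [-1.027, 1.311, 1.027]
contact_force: [0.1, -0.1, 0.4]
opening: 0.0256
```

>>> step_arm --moves '[[[0, 0, 0], [0, 0, 0], 0], [[0, 0, 0], [0, 0, 0], 0], [[-2, 0, 0], [0, 0, 0], 0], [[-5, 0, 0], [0, 0, 0], 0], [[-9, 0, 0], [0, 0, 0], 0], [[-13, 0, 0], [0, 0, 0], 0], [[-16, 0, 0], [0, 0, 0], 0], [[-16, 0, 0], [0, 0, 0], 0], [[-16, 0, 0], [0, 0, 0], 0], [[-16, 0, 0], [0, 0, 0], 0]]'

```text
t: 5.3
tool_pos: [0.4479, 0.3665, 0.1855]
tool_rot: [-1.027, 1.312, 1.027]
contact_force: [-0.2, 0.7, -0.4]
opening: 0.0001
```

```bash
python3 - <<'E'
from h import *
im=cam("scene")
cv2.imwrite("pics/c4.png",cv2.resize(im["pixels"][70:230,210:400],(713,600),interpolation=cv2.INTER_CUBIC))
for n in("top","scene"):
    im=cam(n)
    print(n,[(round(d["conf"],2),np.round(at_z(im,d["at"],.014)[:2],3).tolist()) for d in finder.tip_of(n,"offcut1")])
E
```

```text
top [(0.74, [0.661, -0.176]), (0.69, [0.466, 0.368]), (0.57, [0.26, 0.281]), (0.51, [0.466, 0.104]), (0.5, [0.617, 0.467]), (0.49, [0.396, 0.277]), (0.49, [0.484, -0.553]), (0.47, [0.643, 0.269])]
scene [(0.66, [0.292, 0.283]), (0.64, [0.758, 0.329]), (0.55, [0.665, -0.172]), (0.53, [0.614, 0.451]), (0.51, [0.464, 0.105]), (0.48, [0.625, 0.284]), (0.46, [0.39, 0.292]), (0.45, [0.467, 0.363]), (0.27, [0.315, 0.401])]
```

View pics/c4.png

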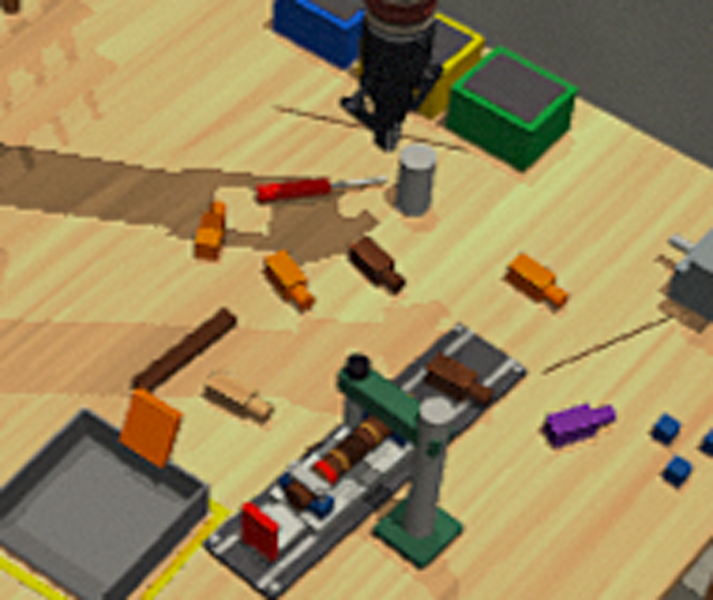

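The picture shows the dark block still on the bench at about (377,263), spigot toward the lower right, with the gripper empty. I'll retry lower and check the grip before lifting.

```bash
python3 find.py | grep -E "0.4[3-9]. *0.3[4-8]| 0.3[4-8]"; python3 plan.py .452 .367 .02 76
```

```text
top 0.59 [0.457 0.362] -10 75 192 [103.  70.  44.] [ 13 146 103]
[[ 0.   -0.97  0.24]
 [ 0.    0.24  0.97]
 [-1.   -0.    0.  ]] [ 0.56 -0.03  1.76  0.    1.41 -0.77]
(array([16.5, -0.3,  0.1]), array([0., 0., 0.]))
```

>>> step_arm --moves '[[[3, 0, 0], [0, 0, 0], 1], [[6, 0, 0], [0, 0, 0], 1], [[9, 0, 0], [0, 0, 0], 1], [[9, 0, 0], [0, 0, 0], 1], [[9, 0, 0], [0, 0, 0], 1], [[9, 0, 0], [0, 0, 0], 1], [[9, 0, 0], [0, 0, 0], 1], [[9, 0, 0], [0, 0, 0], 1], [[9, 0, 0], [0, 0, 0], 1], [[9, 0, 0], [0, 0, 0], 1]]'

```text
t: 6.58
tool_pos: [0.4489, 0.3671, 0.0968]
tool_rot: [-1.027, 1.31, 1.026]
contact_force: [-0.2, 0.4, 0.3]
opening: 0.0853
```

Down 7.8, grip position (.449,.366), force 60.

>>> step_arm --moves '[[[3, 0, 0], [0, 0, 0], 1], [[5.5, 0, 0], [0, 0, 0], 1], [[7.8, 0, 0], [0, 0, 0], 1], [[7.8, 0, 0], [0, 0, 0], 0], [[7.8, 0, 0], [0, 0, 0], 0], [[7.8, 0, 0], [0, 0, 0], 0], [[7.8, 0, 0], [0, 0, 0], 0], [[7.8, 0, 0], [0, 0, 0], 0], [[7.8, 0, 0], [0, 0, 0], 0], [[7.8, 0, 0], [0, 0, 0], 0]]' --grip_force 60

```text
t: 7.42
tool_pos: [0.4498, 0.3677, 0.0198]
tool_rot: [-1.027, 1.308, 1.026]
contact_force: [-1.0, 0.5, -0.4]
opening: 0.0008
```

```bash
python3 - <<'E'
from h import *
p=ctrl.get_obs()["tool_pos"]
c=[]
for n in("scene","top"):
    im=cam(n); px=im["pixels"].copy(); u,v=proj(im,p-[0,0,.017]); print(n,u,v)
    px=cv2.resize(px,None,fx=6,fy=6,interpolation=cv2.INTER_CUBIC)
    cv2.circle(px,(int(u*6+3),int(v*6+3)),5,(0,255,0),1)
    a,b=int(u*6),int(v*6); c.append(px[b-250:b+250,a-200:a+200])
cv2.imwrite("pics/c5.png",np.hstack(c))
E
```

```text
scene 310.0361386665084 141.16227729333878
top 119.34314571650276 217.2896835655053
```

View pics/c5.png

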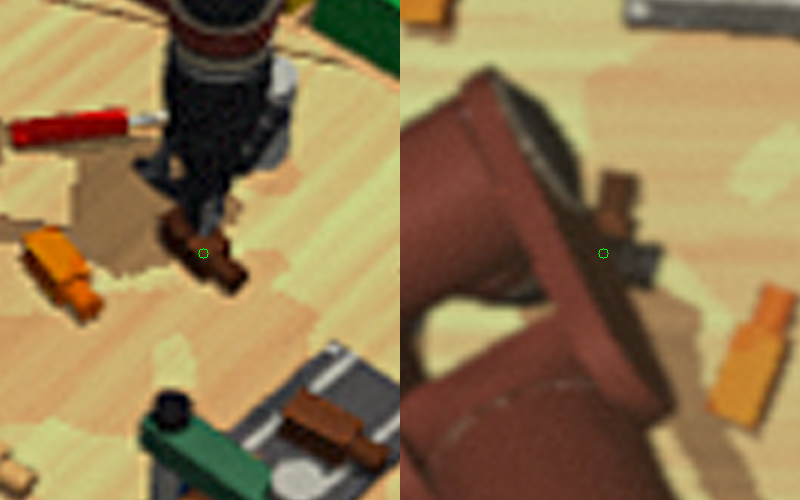

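```bash
python3 - <<'E'
from h import *
im=cam("scene"); print(im.keys())
print(proj(im,[.4479,.3665,.1685]),"seen 313.9 109.5"); print(proj(im,[.2034,.5904,.203]),"seen ~302 47")
print(at_z(im,(313.9,109.5),.1685))
print(proj(im,at_z(im,(310,141),.01)))
E
```

```text
dict_keys(['pixels', 'fx', 'fy', 'cx', 'cy', 'position', 'attitude'])
[312.37588593 113.92322274] seen 313.9 109.5
[300.31964084  56.09613933] seen ~302 47
[0.43679098 0.3912112  0.1685    ]
[310. 141.]
```

>>> step_arm --moves '[[[-3, 0, 0], [0, 0, 0], 0], [[-6, 0, 0], [0, 0, 0], 0], [[-9, 0, 0], [0, 0, 0], 0], [[-9, 0, 0], [0, 0, 0], 0], [[-9, 0, 0], [0, 0, 0], 0], [[-9, 0, 0], [0, 0, 0], 0], [[-9, 0, 0], [0, 0, 0], 0], [[-9, 0, 0], [0, 0, 0], 0], [[-9, 0, 0], [0, 0, 0], 0], [[-9, 0, 0], [0, 0, 0], 0]]'

```text
t: 8.4
tool_pos: [0.4484, 0.3668, 0.1079]
tool_rot: [-1.027, 1.312, 1.027]
contact_force: [0.3, -0.2, 0.2]
opening: -0.0002
```

```bash
python3 find.py | grep -E " 0.3[4-8]"; python3 - <<'E'
from h import *
p=ctrl.get_obs()["tool_pos"]
c=[]
for n in("scene","top"):
    im=cam(n); px=im["pixels"].copy(); u,v=proj(im,p-[0,0,.017]); print(n,u,v,p)
    px=cv2.resize(px,None,fx=6,fy=6,interpolation=cv2.INTER_CUBIC)
    cv2.circle(px,(int(u*6+3),int(v*6+3)),5,(0,255,0),1)
    a,b=int(u*6),int(v*6); c.append(px[b-200:b+300,a-200:a+200])
cv2.imwrite("pics/c6.png",np.hstack(c))
E
```

```text
scene 0.41 [0.453 0.36 ] -17 84 108 [69. 36. 19.] [ 10 188  68]
scene 311.2871441354589 126.95908576958132 [0.44889535 0.36710721 0.10881711]
top 112.52507668262575 215.53636019203523 [0.44889535 0.36710721 0.10881711]
```

View pics/c6.png

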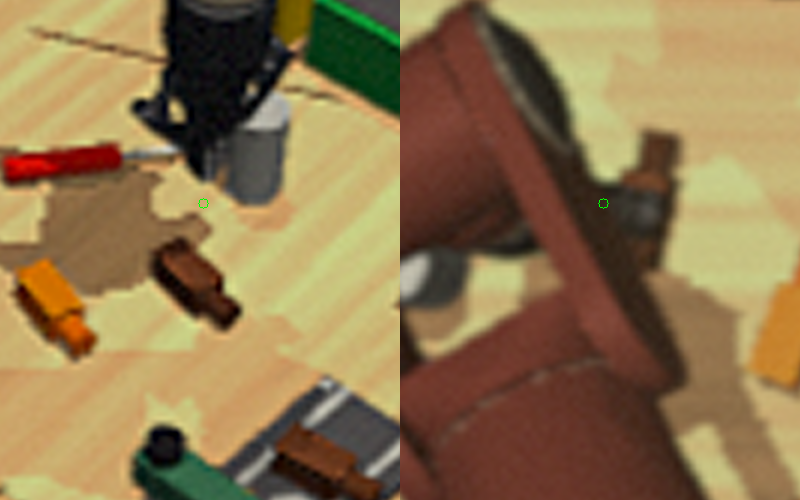

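>>> step_arm --moves '[[[3, 0, 0], [0, 0, 0], 0], [[6, 0, 0], [0, 0, 0], 0.9], [[7, 0, 0], [0, 0, 0], 1], [[8, 0, 0], [0, 0, 0], 1], [[8.8, 0, 0], [0, 0, 0], 1], [[8.8, 0, 0], [0, 0, 0], 1], [[8.8, 0, 0], [0, 0, 0], 1], [[8.8, 0, 0], [0, 0, 0], 1], [[8.8, 0, 0], [0, 0, 0], 1], [[8.8, 0, 0], [0, 0, 0], 1]]'

```text
t: 9.53
tool_pos: [0.4501, 0.3679, 0.0223]
tool_rot: [-1.027, 1.308, 1.026]
contact_force: [0.6, 0.1, -0.2]
opening: 0.0855
```

>>> step_arm --moves '[[[0.3, 0, 0], [0, 0, 0], 1], [[0.6, 0, 0], [0, 0, 0], 1], [[0.9, 0, 0], [0, 0, 0], 1], [[0.9, 0, 0], [0, 0, 0], 0], [[0.9, 0, 0], [0, 0, 0], 0], [[0.9, 0, 0], [0, 0, 0], 0], [[0.9, 0, 0], [0, 0, 0], 0], [[0.9, 0, 0], [0, 0, 0], 0], [[0.9, 0, 0], [0, 0, 0], 0], [[0.9, 0, 0], [0, 0, 0], 0]]'

```text
t: 10.37
tool_pos: [0.4506, 0.3682, 0.0137]
tool_rot: [-1.027, 1.306, 1.026]
contact_force: [0.1, -1.1, 1.6]
opening: 0.0252
```

>>> step_arm --moves '[[[0, 0, 0], [0, 0, 0], 0], [[0, 0, 0], [0, 0, 0], 0], [[-1, 0, 0], [0, 0, 0], 0], [[-2, 0, 0], [0, 0, 0], 0], [[-3, 0, 0], [0, 0, 0], 0], [[-4, 0, 0], [0, 0, 0], 0], [[-4, 0, 0], [0, 0, 0], 0], [[-4, 0, 0], [0, 0, 0], 0], [[-4, 0, 0], [0, 0, 0], 0], [[-4, 0, 0], [0, 0, 0], 0]]'

```text
t: 11.2
tool_pos: [0.4498, 0.3677, 0.0531]
tool_rot: [-1.027, 1.308, 1.026]
contact_force: [0.2, -0.2, -0.5]
opening: 0.0254
```

```bash
python3 - <<'E'
from h import *
p=ctrl.get_obs()["tool_pos"]
c=[]
for n in("scene","top"):
    im=cam(n); px=im["pixels"].copy(); u,v=proj(im,p-[0,0,.017]); print(n,u,v,p)
    px=cv2.resize(px,None,fx=6,fy=6,interpolation=cv2.INTER_CUBIC)
    cv2.circle(px,(int(u*6+3),int(v*6+3)),5,(0,255,0),1)
    a,b=int(u*6),int(v*6); c.append(px[b-200:b+300,a-200:a+200])
cv2.imwrite("pics/c7.png",np.hstack(c))
E
```

```text
scene 310.5951661269874 135.96413455876058 [0.44982452 0.36770567 0.05313585]
top 116.80917782776092 216.54249329988153 [0.44982452 0.36770567 0.05313585]
```

View pics/c7.png

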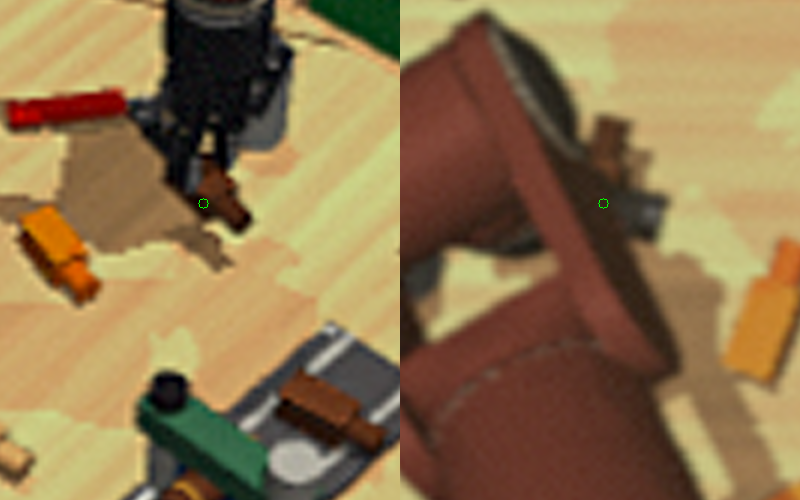

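The picture shows the block lifted and held, spigot to the lower right. The real fingertips sit higher than nominal, so I will use TCP z of about 0.011 for further bench grasps. Carrying it to the tote.

>>> step_arm --moves '[[[-3, 0, 0], [0, 0, 0], 0], [[-6, 0, 0], [0, 0, 0], 0], [[-9, 0, -2], [0, 0, 0], 0], [[-10, -1, -6], [-4, 0, 0], 0], [[-10, -1.5, -10], [-8, 0, 0], 0], [[-10, -2, -14], [-14, 0, 0], 0], [[-10, -2.5, -18], [-14, 0, 0], 0], [[-10, -3, -22], [-14, 0, 0], 0], [[-10, -3.5, -26], [-14, 0, 0], 0], [[-10, -4, -30], [-14, 0, 0], 0]]'

```text
t: 12.13
tool_pos: [0.4146, 0.065, 0.1513]
tool_rot: [-1.21, 1.202, 1.207]
contact_force: [0.2, -0.2, 0.4]
opening: 0.0252
```

```bash
python3 plan.py .40 -.084 .15 90
```

```text
[[ 0.01 -1.   -0.  ]
 [ 0.   -0.    1.  ]
 [-1.   -0.01  0.  ]] [-0.02 -0.43  2.15  0.    1.42 -1.6 ]
(array([  0.1,   1.5, -14.9]), array([0., 0., 0.]))
```

>>> step_arm --moves '[[[0, 0.5, -4], [0, 0, 0], 0], [[0, 1, -8], [0, 0, 0], 0], [[0, 1.5, -12], [0, 0, 0], 0], [[0, 1.5, -14.9], [0, 0, 0], 0], [[0, 1.5, -14.9], [0, 0, 0], 0], [[3, 1.5, -14.9], [0, 0, 0], 0], [[6, 1.5, -14.9], [0, 0, 0], 0], [[9, 1.5, -14.9], [0, 0, 0], 0], [[11.4, 1.5, -14.9], [0, 0, 0], 0], [[11.4, 1.5, -14.9], [0, 0, 0], 0]]'

```text
t: 12.97
tool_pos: [0.3961, -0.0814, 0.0311]
tool_rot: [-1.202, 1.206, 1.217]
contact_force: [-0.4, 0.4, -1.2]
opening: 0.0254
```

```bash
python3 - <<'E'
from h import *
p=ctrl.get_obs()["tool_pos"]
c=[]
for n in("scene","top"):
    im=cam(n); px=im["pixels"].copy(); u,v=proj(im,p-[0,0,.017])
    px=cv2.resize(px,None,fx=4,fy=4,interpolation=cv2.INTER_CUBIC)
    a,b=int(u*4),int(v*4); c.append(px[b-250:b+250,a-200:a+200])
cv2.imwrite("pics/c8.png",np.hstack(c))
E
```

```text
(no output)
```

View pics/c8.png

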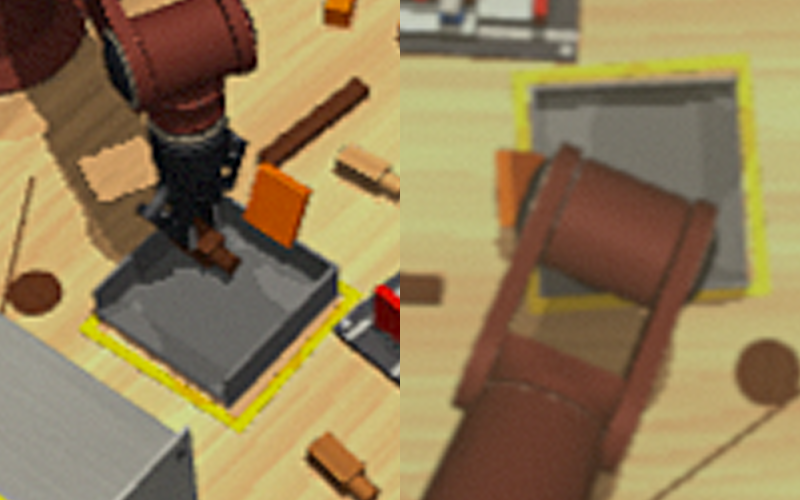

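Picture shows the block inside the tote, by its near-robot wall at (215,245), clear of walls. Releasing.

>>> step_arm --moves '[[[0, 0, 0], [0, 0, 0], 0.55], [[0, 0, 0], [0, 0, 0], 0.55], [[0, 0, 0], [0, 0, 0], 0.55], [[0, 0, 0], [0, 0, 0], 0.55], [[-3, 0, 0], [0, 0, 0], 0.55], [[-6, 0, 0], [0, 0, 0], 0.55], [[-9, 0, 0], [0, 0, 0], 0.6], [[-12, 0, 2], [0, 0, 0], 0.8], [[-12, -1, 6], [0, 0, 0], 1], [[-12, -2, 10], [-5, 0, 0], 1]]'

```text
t: 13.9
tool_pos: [0.4214, 0.0167, 0.1609]
tool_rot: [-1.276, 1.156, 1.265]
contact_force: [0.8, -0.2, -0.8]
opening: 0.084
```

```bash
python3 find.py | grep -vE "24[0-9]|25[0-9]" ; python3 plan.py .450 .108 .06 95
```

```text
top 0.74 [0.611 0.465] -5 72 205 [171. 108.  39.] [ 16 198 171]
top 0.59 [ 0.671 -0.177] -6 77 183 [167. 117.  69.] [ 15 149 166]
top 0.58 [0.764 0.325] 60 83 187 [123.  73. 128.] [147 112 128]
top 0.51 [ 0.41  -0.084] 3 73 190 [100.  72.  53.] [ 13 122 100]
top 0.5 [0.636 0.277] 6 79 204 [100.  70.  47.] [ 13 134  99]
top 0.47 [0.394 0.278] -20 72 185 [183. 122.  50.] [ 16 185 182]
top 0.45 [0.272 0.282] 119 80 209 [186. 126.  52.] [ 16 183 185]
scene 0.65 [ 0.666 -0.181] -10 89 199 [149.  97.  48.] [ 14 175 149]
scene 0.56 [0.631 0.273] -3 83 160 [78. 45. 28.] [ 11 166  77]
scene 0.49 [ 0.402 -0.083] -7 87 152 [75. 43. 26.] [ 10 169  74]
scene 0.43 [0.76  0.322] 65 84 133 [ 97.  39. 115.] [143 168 114]
scene 0.43 [0.607 0.462] -14 87 155 [166.  93.  18.] [ 15 229 165]
[[ 0.   -1.   -0.09]
 [ 0.   -0.09  1.  ]
 [-1.   -0.    0.  ]] [-0.14 -0.43  2.14  0.    1.43 -1.8 ]
(array([ 9.8, -3.8,  8.7]), array([0., 0., 0.]))
```

>>> step_arm --moves '[[[0, -1.5, 4], [0, 0, 0], 1], [[1, -3, 7.5], [0, 0, 0], 1], [[4, -3.8, 8.7], [0, 0, 0], 1], [[8, -3.8, 8.7], [0, 0, 0], 1], [[11, -3.8, 8.7], [0, 0, 0], 1], [[13, -3.8, 8.7], [0, 0, 0], 1], [[14, -3.8, 8.7], [0, 0, 0], 1], [[14.9, -3.8, 8.7], [0, 0, 0], 1], [[14.9, -3.8, 8.7], [0, 0, 0], 1], [[14.9, -3.8, 8.7], [0, 0, 0], 0]]'

```text
t: 14.93
tool_pos: [0.4507, 0.1076, 0.0097]
tool_rot: [-1.275, 1.158, 1.273]
contact_force: [-0.7, -0.0, -0.5]
opening: 0.0755
```

>>> step_arm --moves '[[[0, 0, 0], [0, 0, 0], 0], [[0, 0, 0], [0, 0, 0], 0], [[0, 0, 0], [0, 0, 0], 0], [[0, 0, 0], [0, 0, 0], 0], [[0, 0, 0], [0, 0, 0], 0], [[0, 0, 0], [0, 0, 0], 0], [[-2, 0, 0], [0, 0, 0], 0], [[-5, 0, 0], [0, 0, 0], 0], [[-9, 0, 0], [0, 0, 0], 0], [[-14, 0, 0], [5, 0, 0], 0]]'

```text
t: 15.77
tool_pos: [0.4482, 0.107, 0.141]
tool_rot: [-1.208, 1.205, 1.211]
contact_force: [0.4, -0.2, -0.5]
opening: 0.0259
```

```bash
python3 plan.py .476 -.084 .15 90
```

```text
[[ 0. -1. -0.]
 [ 0. -0.  1.]
 [-1. -0.  0.]] [ 0.07 -0.3   2.07  0.    1.37 -1.5 ]
(array([ -1. ,  -2.7, -19.1]), array([0., 0., 0.]))
```

>>> step_arm --moves '[[[-1, -0.5, -4], [0, 0, 0], 0], [[-1, -1, -8], [0, 0, 0], 0], [[-1, -1.5, -12], [0, 0, 0], 0], [[-1, -2, -16], [0, 0, 0], 0], [[-1, -2, -20], [0, 0, 0], 0], [[-1, -2, -24.6], [0, 0, 0], 0], [[0, -2, -24.6], [0, 0, 0], 0], [[4, -2, -24.6], [0, 0, 0], 0], [[8, -2, -24.6], [0, 0, 0], 0], [[11, -2, -24.6], [0, 0, 0], 0]]'

```text
t: 16.6
tool_pos: [0.4673, -0.138, 0.0272]
tool_rot: [-1.206, 1.206, 1.213]
contact_force: [-0.2, 0.9, 0.0]
opening: 0.0257
```

>>> step_arm --moves '[[[0, 0, 0], [0, 0, 0], 0], [[0, 0, 0], [0, 0, 0], 0.55], [[0, 0, 0], [0, 0, 0], 0.55], [[0, 0, 0], [0, 0, 0], 0.55], [[0, 0, 0], [0, 0, 0], 0.55], [[-3, 0, 0], [0, 0, 0], 0.55], [[-6, 0, 0], [0, 0, 0], 0.55], [[-9, 0, 0], [0, 0, 0], 0.7], [[-12, 0, 0], [0, 0, 0], 1], [[-12, -3, 0], [0, 0, 0], 1]]'

```text
t: 17.43
tool_pos: [0.5002, -0.1405, 0.1583]
tool_rot: [-1.218, 1.201, 1.197]
contact_force: [1.5, -0.2, 2.9]
opening: 0.0804
```

```bash
python3 find.py ; python3 plan.py .658 -.177 .1 84
```

```text
top 0.8 [0.611 0.465] -4 77 220 [173. 110.  41.] [ 16 194 172]
top 0.74 [0.272 0.28 ] 119 77 184 [189. 127.  51.] [ 17 186 188]
top 0.68 [0.636 0.277] 6 79 200 [101.  71.  47.] [ 13 135 100]
top 0.67 [ 0.669 -0.177] -7 74 159 [156. 108.  63.] [ 14 152 156]
top 0.55 [0.765 0.328] 61 83 179 [124.  72. 131.] [146 115 131]
top 0.54 [ 0.466 -0.136] 2 60 150 [132. 102.  68.] [ 16 125 131]
top 0.51 [0.611 0.087] -92 242 1281 [147. 135. 117.] [ 17  52 147]
top 0.46 [0.395 0.278] -18 75 203 [184. 124.  53.] [ 16 181 183]
scene 0.72 [0.632 0.274] -2 82 144 [78. 43. 25.] [ 10 177  78]
scene 0.64 [ 0.423 -0.079] -18 40 46 [46. 25. 15.] [ 10 177  46]
scene 0.64 [0.76  0.323] 67 82 135 [ 97.  39. 117.] [142 172 117]
scene 0.58 [ 0.665 -0.18 ] -9 82 170 [134.  83.  39.] [ 14 182 133]
scene 0.57 [ 0.468 -0.135] -1 77 116 [123.  91.  53.] [ 16 147 123]
scene 0.54 [0.272 0.277] 124 93 105 [181.  97.  13.] [ 15 238 180]
scene 0.51 [0.39  0.276] -24 82 97 [170.  85.   1.] [ 15 254 170]
scene 0.42 [0.608 0.46 ] -12 85 141 [164.  87.  11.] [ 15 238 163]
[[ 0. -1. -0.]
 [ 0. -0.  1.]
 [-1. -0.  0.]] [-0.42 -0.15  1.93  0.    1.36 -1.99]
(array([  4.8, -16. ,  -3.9]), array([6., 0., 0.]))
```

>>> step_arm --moves '[[[0, -4, -1], [2, 0, 0], 1], [[0, -8, -2], [4, 0, 0], 1], [[0, -12, -3], [6, 0, 0], 1], [[2, -15.9, -3.7], [6, 0, 0], 1], [[6, -15.9, -3.7], [6, 0, 0], 1], [[10, -15.9, -3.7], [6, 0, 0], 1], [[13, -15.9, -3.7], [6, 0, 0], 1], [[14.6, -15.9, -3.7], [6, 0, 0], 1], [[14.6, -15.9, -3.7], [6, 0, 0], 1], [[14.6, -15.9, -3.7], [6, 0, 0], 0]]'

```text
t: 18.47
tool_pos: [0.6563, -0.1745, 0.002]
tool_rot: [-1.129, 1.254, 1.136]
contact_force: [0.7, 0.2, 0.8]
opening: 0.0756
```

>>> step_arm --moves '[[[0, 0, 0], [0, 0, 0], 0], [[0, 0, 0], [0, 0, 0], 0], [[0, 0, 0], [0, 0, 0], 0], [[0, 0, 0], [0, 0, 0], 0], [[0, 0, 0], [0, 0, 0], 0], [[0, 0, 0], [0, 0, 0], 0], [[-2, 0, 0], [0, 0, 0], 0], [[-5, 0, 0], [0, 0, 0], 0], [[-9, 0, 0], [-2, 0, 0], 0], [[-13, 0, 0], [-6, 0, 0], 0]]'

```text
t: 19.3
tool_pos: [0.6552, -0.1747, 0.1322]
tool_rot: [-1.206, 1.206, 1.217]
contact_force: [1.0, -1.0, -0.0]
opening: 0.0266
```

```bash
python3 plan.py .476 -.084 .15 90
```

```text
[[-0.   -1.   -0.  ]
 [ 0.01 -0.    1.  ]
 [-1.    0.    0.01]] [-0.37  0.24  1.55  0.    1.35 -1.95]
(array([-1.7, 17.9,  9.1]), array([ 0.,  0., -0.]))
```

>>> step_arm --moves '[[[-1.5, 4, 2], [0, 0, 0], 0], [[-1.5, 8, 4], [0, 0, 0], 0], [[-1.5, 12, 6], [0, 0, 0], 0], [[-1.5, 16, 8], [0, 0, 0], 0], [[-1.5, 17.9, 9.1], [0, 0, 0], 0], [[-1.5, 17.9, 9.1], [0, 0, 0], 0], [[2, 17.9, 9.1], [0, 0, 0], 0], [[6, 17.9, 9.1], [0, 0, 0], 0], [[9.6, 17.9, 9.1], [0, 0, 0], 0], [[9.6, 17.9, 9.1], [0, 0, 0], 0]]'

```text
t: 20.13
tool_pos: [0.4695, -0.0818, 0.0302]
tool_rot: [-1.196, 1.212, 1.229]
contact_force: [-0.9, 0.3, -2.2]
opening: 0.0269
```

>>> step_arm --moves '[[[0, 0, 0], [0, 0, 0], 0.43], [[0, 0, 0], [0, 0, 0], 0.43], [[0, 0, 0], [0, 0, 0], 0.43], [[0, 0, 0], [0, 0, 0], 0.43], [[0, 0, 0], [0, 0, 0], 0.43], [[-3, 0, 0], [0, 0, 0], 0.43], [[-6, 0, 0], [0, 0, 0], 0.5], [[-10, 0, 0], [0, 0, 0], 0.7], [[-14, 0, 0], [0, 0, 0], 1], [[-17, 0, 0], [0, 0, 0], 1]]'

```text
t: 20.97
tool_pos: [0.4736, -0.0839, 0.2053]
tool_rot: [-1.2, 1.209, 1.224]
contact_force: [1.5, -0.7, -0.2]
opening: 0.0769
```

```bash
python3 find.py ; python3 plan.py .623 .277 .2 92
```

```text
top 0.79 [0.394 0.277] -20 81 235 [181. 125.  57.] [ 17 176 181]
top 0.78 [0.765 0.328] 60 83 183 [122.  72. 129.] [146 115 129]
top 0.76 [0.613 0.464] -4 75 213 [172. 109.  40.] [ 16 197 172]
top 0.64 [0.273 0.281] 119 82 226 [187. 128.  56.] [ 17 180 186]
top 0.55 [ 0.454 -0.129] 172 30 40 [170. 130.  83.] [ 16 131 169]
top 0.45 [0.638 0.277] 6 75 169 [102.  70.  46.] [ 13 141 101]
top 0.38 [ 0.457 -0.082] -104 26 41 [143.  94.  55.] [ 13 156 142]
scene 0.71 [0.391 0.277] -22 82 91 [175.  88.   2.] [ 15 254 174]
scene 0.69 [ 0.467 -0.135] -6 86 157 [148. 110.  67.] [ 16 141 147]
scene 0.62 [ 0.395 -0.083] -6 77 136 [47. 26. 15.] [ 10 179  47]
scene 0.57 [0.762 0.326] 67 81 143 [101.  43. 118.] [143 163 117]
scene 0.56 [0.632 0.273] 0 82 171 [79. 47. 31.] [ 10 158  79]
scene 0.44 [0.272 0.278] 123 93 90 [184.  95.   5.] [ 15 248 184]
scene 0.43 [ 0.45 -0.48] -77 508 10412 [ 68.  89. 107.] [105  93 107]
[[-0.01 -1.   -0.  ]
 [ 0.01 -0.    1.  ]
 [-1.    0.01  0.01]] [-0.33 -0.28  1.95  0.    1.49 -1.91]
(array([  0.4, -15.1,  36. ]), array([-2.,  1., -1.]))
```

>>> step_arm --moves '[[[0, 0, 4], [0, 0, 0], 1], [[0, 0, 8], [0, 0, 0], 1], [[0, 0, 12], [0, 0, 0], 1], [[0, 0, 16], [0, 0, 0], 1], [[0, 0, 20], [0, 0, 0], 1], [[0, 0, 24], [0, 0, 0], 1], [[0, 0, 28], [0, 0, 0], 1], [[0, -4, 31], [0, 0, 0], 1], [[0, -8, 34], [-2, 0, 0], 1], [[0, -12, 36], [-2, 0, 0], 1]]'

```text
t: 22.0
tool_pos: [0.5743, 0.2691, 0.2017]
tool_rot: [-1.226, 1.195, 1.256]
contact_force: [0.1, 0.1, 1.7]
opening: 0.0855
```

```bash
python3 plan.py .623 .276 .025 92;  python3 find.py | grep "0.6.* 0.27"
```

```text
[[-0.02 -1.   -0.04]
 [ 0.01 -0.04  1.  ]
 [-1.    0.02  0.01]] [ 0.32  0.09  1.6   0.01  1.46 -1.3 ]
(array([17.6, -5.2,  0.3]), array([ 0.,  0., -1.]))
scene 0.64 [0.388 0.277] -25 91 125 [160.  84.  10.] [ 15 241 160]
scene 0.45 [0.627 0.275] -8 74 113 [73. 38. 19.] [ 10 189  73]
```

>>> step_arm --moves '[[[1, -3, 0.3], [0, 0, -1], 1], [[4, -5.2, 0.3], [0, 0, -1], 1], [[8, -5.2, 0.3], [0, 0, -1], 1], [[12, -5.2, 0.3], [0, 0, -1], 1], [[15, -5.2, 0.3], [0, 0, -1], 1], [[16.5, -5.2, 0.3], [0, 0, -1], 1], [[17.4, -5.2, 0.3], [0, 0, -1], 1], [[17.4, -5.2, 0.3], [0, 0, -1], 1], [[17.4, -5.2, 0.3], [0, 0, -1], 1], [[17.4, -5.2, 0.3], [0, 0, -1], 0]]'

```text
t: 23.03
tool_pos: [0.6247, 0.2737, 0.0289]
tool_rot: [-1.233, 1.181, 1.239]
contact_force: [0.4, 1.0, 0.3]
opening: 0.0753
```

>>> step_arm --moves '[[[0, 0, 0], [0, 0, 0], 0], [[0, 0, 0], [0, 0, 0], 0], [[0, 0, 0], [0, 0, 0], 0], [[0, 0, 0], [0, 0, 0], 0], [[0, 0, 0], [0, 0, 0], 0], [[0, 0, 0], [0, 0, 0], 0], [[-2, 0, 0], [0, 0, 0], 0], [[-5, 0, 0], [0, 0, 0], 0], [[-9, 0, 0], [0, 0, 0], 0], [[-13, 0, 0], [0, 0, 0], 0]]'

```text
t: 23.87
tool_pos: [0.6228, 0.2724, 0.1581]
tool_rot: [-1.231, 1.184, 1.242]
contact_force: [0.9, 0.3, 0.4]
opening: 0.0003
```

```bash
python3 plan.py .41 .15 .16 90;python3 plan.py .408 -.136 .16 90
```

```text
[[-0.   -1.   -0.04]
 [ 0.01 -0.04  1.  ]
 [-1.    0.    0.01]] [ 0.3   0.22  1.54  0.01  1.38 -1.31]
(array([ -0.3,  21.7, -11.4]), array([ 2.,  0., -0.]))
[[-0.   -1.   -0.04]
 [ 0.01 -0.04  1.  ]
 [-1.    0.    0.01]] [ 0.3   0.22  1.54  0.01  1.38 -1.31]
(array([ -0.5,  23. , -40. ]), array([ 2.,  0., -0.]))
```

```bash
python3 - <<'E'
from h import *
p=[.63,.27,.02]
c=[]
for n in("scene","top"):
    im=cam(n); px=im["pixels"].copy(); u,v=proj(im,p)
    px=cv2.resize(px,None,fx=5,fy=5,interpolation=cv2.INTER_CUBIC)
    a,b=int(u*5),int(v*5); c.append(px[max(0,b-250):b+250,a-200:a+200])
cv2.imwrite("pics/c9.png",np.hstack(c))
E
python3 find.py
```

```text
top 0.66 [ 0.406 -0.083] 2 72 156 [119.  82.  56.] [ 12 136 118]
top 0.59 [0.609 0.466] 0 74 216 [183. 117.  44.] [ 16 193 182]
top 0.55 [ 0.474 -0.136] 1 76 181 [197. 162. 108.] [ 18 116 197]
top 0.44 [ 0.487 -0.082] 0 76 170 [174. 117.  71.] [ 13 152 173]
scene 0.65 [0.632 0.278] 0 75 132 [75. 40. 22.] [ 10 180  75]
scene 0.57 [ 0.467 -0.136] -2 84 152 [158. 120.  72.] [ 16 139 158]
scene 0.56 [0.606 0.461] -18 79 130 [162.  85.   9.] [ 15 241 161]
scene 0.55 [ 0.396 -0.083] -3 75 140 [82. 45. 26.] [ 11 176  81]
scene 0.54 [0.759 0.32 ] 64 82 133 [ 96.  40. 112.] [143 163 111]
scene 0.52 [ 0.473 -0.082] -8 71 139 [134.  83.  40.] [ 14 181 134]
scene 0.51 [0.387 0.276] -26 91 141 [143.  73.  16.] [ 13 226 143]
```

View pics/c9.png

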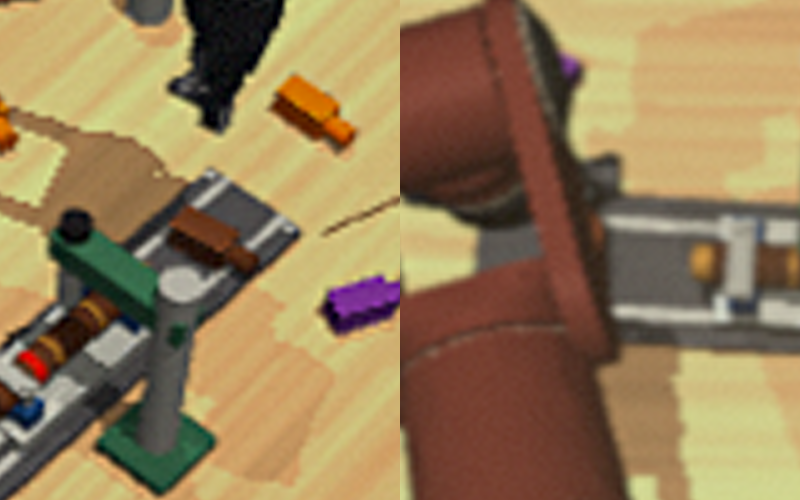

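The picture shows the slideway block unmoved at (212,240) in the left panel, so the fingers closed above it. I'll retry 11 mm deeper.

>>> step_arm --moves '[[[2, 0, 0.3], [0, 0, 0], 0.5], [[4, 0, 0.3], [0, 0, 0], 1], [[6, 0, 0.3], [0, 0, 0], 1], [[9, 0, 0.3], [0, 0, 0], 1], [[11, 0, 0.3], [0, 0, 0], 1], [[12.5, 0, 0.3], [0, 0, 0], 1], [[13.4, 0, 0.3], [0, 0, 0], 1], [[14, 0, 0.3], [0, 0, 0], 1], [[14, 0, 0.3], [0, 0, 0], 1], [[14, 0, 0.3], [0, 0, 0], 0]]'

```text
t: 25.0
tool_pos: [0.6238, 0.2768, 0.0178]
tool_rot: [-1.232, 1.183, 1.241]
contact_force: [0.8, 0.0, -0.2]
opening: 0.0754
```

>>> step_arm --moves '[[[0, 0, 0], [0, 0, 0], 0], [[0, 0, 0], [0, 0, 0], 0], [[0, 0, 0], [0, 0, 0], 0], [[0, 0, 0], [0, 0, 0], 0], [[0, 0, 0], [0, 0, 0], 0], [[0, 0, 0], [0, 0, 0], 0], [[-2, 0, 0], [0, 0, 0], 0], [[-5, 0, 0], [0, 0, 0], 0], [[-9, 0, 0], [0, 0, 0], 0], [[-13, 0, 0], [0, 0, 0], 0]]'

```text
t: 25.83
tool_pos: [0.622, 0.2751, 0.1469]
tool_rot: [-1.231, 1.187, 1.243]
contact_force: [1.4, 0.2, -0.5]
opening: 0.0261
```

```bash
python3 plan.py .41 .15 .16 90;python3 plan.py .41 -.136 .16 90
```

```text
[[-0.   -1.   -0.04]
 [ 0.01 -0.04  1.  ]
 [-1.    0.    0.01]] [ 0.3   0.23  1.54  0.01  1.37 -1.31]
(array([ -1.3,  21.7, -11.7]), array([ 2.,  0., -0.]))
[[-0.   -1.   -0.04]
 [ 0.01 -0.04  1.  ]
 [-1.    0.    0.01]] [ 0.3   0.23  1.54  0.01  1.37 -1.31]
(array([ -1.6,  22.8, -40.2]), array([ 2.,  0., -0.]))
```

>>> step_arm --moves '[[[-1.5, 4, 0], [0, 0, 0], 0], [[-1.5, 8, 0], [0, 0, 0], 0], [[-1.5, 12, 0], [2, 0, 0], 0], [[-1.5, 16, -2], [2, 0, 0], 0], [[-1.5, 19, -5], [2, 0, 0], 0], [[-1.5, 21, -9], [2, 0, 0], 0], [[-1.5, 22, -13], [2, 0, 0], 0], [[-1.5, 22.5, -17], [2, 0, 0], 0], [[-1.5, 23, -21], [2, 0, 0], 0], [[-1.5, 23.8, -25], [2, 0, 0], 0]]'

```text
t: 26.67
tool_pos: [0.3934, 0.0167, 0.1603]
tool_rot: [-1.207, 1.202, 1.218]
contact_force: [1.6, -0.9, -1.0]
opening: 0.0264
```

```bash
python3 plan.py .4 -.137 .16 90
```

```text
[[-0.   -1.   -0.01]
 [ 0.01 -0.01  1.  ]
 [-1.    0.    0.01]] [-0.15 -0.51  2.19  0.01  1.47 -1.73]
(array([ -0.1,  -0.6, -15.4]), array([ 0.,  0., -0.]))
```

>>> step_arm --moves '[[[0, -0.6, -4], [0, 0, 0], 0], [[0, -0.6, -8], [0, 0, 0], 0], [[0, -0.6, -12], [0, 0, 0], 0], [[0, -0.6, -15.4], [0, 0, 0], 0], [[0, -0.6, -15.4], [0, 0, 0], 0], [[3, -0.6, -15.4], [0, 0, 0], 0], [[6, -0.6, -15.4], [0, 0, 0], 0], [[9, -0.6, -15.4], [0, 0, 0], 0], [[11.3, -0.6, -15.4], [0, 0, 0], 0], [[11.3, -0.6, -15.4], [0, 0, 0], 0]]'

```text
t: 27.5
tool_pos: [0.3955, -0.1336, 0.0405]
tool_rot: [-1.198, 1.206, 1.228]
contact_force: [-1.0, 0.5, -0.7]
opening: 0.026
```

>>> step_arm --moves '[[[0, 0, 0], [0, 0, 0], 0.43], [[0, 0, 0], [0, 0, 0], 0.43], [[0, 0, 0], [0, 0, 0], 0.43], [[0, 0, 0], [0, 0, 0], 0.43], [[0, 0, 0], [0, 0, 0], 0.43], [[-3, 0, 0], [0, 0, 0], 0.43], [[-7, 0, 0], [0, 0, 0], 0.5], [[-11, 0, 0], [0, 0, 0], 0.7], [[-15, 0, 4], [0, 0, 0], 1], [[-19, 0, 8], [0, 0, 0], 1]]'

```text
t: 28.33
tool_pos: [0.3977, -0.0773, 0.2137]
tool_rot: [-1.198, 1.206, 1.222]
contact_force: [0.6, 0.7, -0.3]
opening: 0.0771
```

>>> step_arm --moves '[[[0, 1, 4], [0, 0, 0], 1], [[0, 1, 8], [0, 0, 0], 1], [[0, 1, 12], [0, 0, 0], 1], [[0, 1, 16], [0, 0, 0], 1], [[0, 1, 18], [0, 0, 0], 1], [[0, 1, 20], [0, 0, 0], 1], [[0, 1, 20], [0, 0, 0], 1], [[0, 1, 20], [0, 0, 0], 1], [[0, 1, 20], [0, 0, 0], 1], [[0, 1, 20], [0, 0, 0], 1]]'

```text
t: 29.17
tool_pos: [0.3875, 0.1218, 0.2165]
tool_rot: [-1.197, 1.206, 1.22]
contact_force: [0.2, 0.8, 0.3]
opening: 0.0853
```

```bash
python3 - <<'E'
from h import *
c=[]
for n in("scene","top"):
    im=cam(n); px=im["pixels"].copy(); u,v=proj(im,[.45,-.1,.02])
    px=cv2.resize(px,None,fx=5,fy=5,interpolation=cv2.INTER_CUBIC)
    a,b=int(u*5),int(v*5); c.append(px[max(0,b-250):b+250,a-200:a+200])
    for k,z in dict(tote_mid=.025,tote_grip=.076,tote_lip=.014).items():
        print(n,k,[(round(d["conf"],2),np.round(at_z(im,d["at"],z)[:2],3).tolist()) for d in finder.tip_of(n,k)])
cv2.imwrite("pics/c10.png",np.hstack(c))
E
python3 find.py | cut -c1-50
```

```text
scene tote_mid [(0.67, [0.446, -0.112])]
scene tote_grip []
scene tote_lip [(0.76, [0.44, -0.192]), (0.46, [0.461, -0.13])]
top tote_mid [(0.85, [0.449, -0.109]), (0.18, [0.618, 0.109])]
top tote_grip [(0.74, [0.441, -0.01]), (0.43, [0.722, -0.064])]
top tote_lip [(0.77, [0.444, -0.197])]
top 0.78 [ 0.41  -0.132] 0 72 199 [99. 72. 49.] [ 
top 0.75 [ 0.487 -0.082] 0 76 167 [163. 109.  66.]
top 0.67 [ 0.477 -0.137] 5 64 146 [184. 151. 100.]
top 0.66 [0.268 0.29 ] 124 62 148 [186. 123.  49.]
top 0.64 [0.611 0.464] -2 71 181 [172. 107.  37.] 
top 0.57 [0.765 0.326] 59 83 194 [122.  73. 127.] 
top 0.56 [ 0.41  -0.083] 1 79 192 [110.  78.  55.]
top 0.55 [0.374 0.288] 21 41 65 [181. 121.  47.] [
scene 0.69 [ 0.468 -0.136] 0 83 146 [154. 117.  70
scene 0.66 [0.271 0.276] 122 93 97 [180.  95.   8.
scene 0.52 [0.76 0.32] 67 88 171 [107.  54. 111.] 
scene 0.48 [ 0.473 -0.082] -2 69 122 [136.  82.  3
scene 0.45 [0.388 0.275] -26 93 126 [165.  89.  12
scene 0.42 [0.606 0.461] -12 86 147 [163.  90.  16
```

View pics/c10.png

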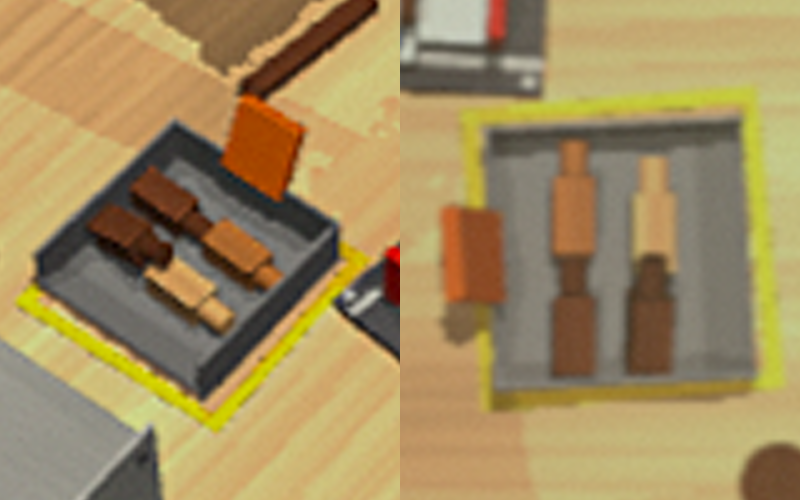

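The four offcuts are in the tote: three flat and one leaning on the light block. The handle is at (472,255) in the right panel, and the tote sits slightly off-square in the tape. Next I'll compute the tote, tape and chute poses.

```bash
python3 - <<'E'
from h import *
im=cam("top"); u,v=proj(im,[.45,-.1,.02]); a,b=int(u*5),int(v*5)
f=lambda X,Y:((a-200+X-400)/5,(b-250+Y)/5)
def rep(n,pts,z):
    P=np.array([at_z(im,p,z)[:2] for p in pts]); d=(P[0]+P[3]-P[1]-P[2])/2; e=(P[0]+P[1]-P[2]-P[3])/2
    print(n,P.round(3).tolist(),"mid",P.mean(0).round(3),"len y",np.linalg.norm(d).round(3),"ang",np.degrees(np.arctan2(-d[0],d[1])).round(1),"len x",np.linalg.norm(e).round(3),np.degrees(np.arctan2(e[1],e[0])).round(1))
rep("tape",[f(463,108),f(755,88),f(785,388),f(492,408)],0)
rep("tote",[f(485,126),f(743,120),f(757,378),f(492,392)],.05)
g=lambda X,Y:(X*.64-.0,Y*.64)
rep("handle top edge",[f(443,206),f(443,206),f(447,302),f(447,302)],.102)
for nm,pts,z in(("yellow plate",[(612,255),(624,387)],.235),("side plates top L",[(508,265),(606,258)],.155),("side R",[(519,394),(612,388)],.155),("tray far rim",[(706,257),(718,383)],.1)):
    print(nm,[at_z(im,g(*p),z).round(3).tolist() for p in pts])
for k,z in dict(chute_mouth=.155,catch_tray=.005).items():
  for n in("top","scene"):
    I=cam(n); print(n,k,[(round(d["conf"],2),np.round(at_z(I,d["at"],z)[:2],3).tolist()) for d in finder.tip_of(n,k)][:2])
E
```

```text
tape [[0.546, -0.009], [0.561, -0.204], [0.361, -0.222], [0.347, -0.029]] mid [ 0.454 -0.116] len y 0.195 ang 4.2 len x 0.2 5.6
tote [[0.528, -0.024], [0.533, -0.191], [0.366, -0.199], [0.357, -0.029]] mid [ 0.446 -0.111] len y 0.168 ang 2.5 len x 0.169 2.3
handle top edge [[0.471, 0.002], [0.471, 0.002], [0.411, -0.001], [0.411, -0.001]] mid [0.441 0.   ] len y 0.0 ang -0.0 len x 0.06 2.9
yellow plate [[0.594, -0.469, 0.235], [0.352, -0.484, 0.235]]
side plates top L [[0.588, -0.29, 0.155], [0.603, -0.482, 0.155]]
side R [[0.338, -0.307, 0.155], [0.351, -0.486, 0.155]]
tray far rim [[0.616, -0.702, 0.1], [0.362, -0.714, 0.1]]
top chute_mouth [(0.57, [0.474, -0.381])]
scene chute_mouth [(0.72, [0.476, -0.147]), (0.65, [0.462, -0.395])]
top catch_tray [(0.56, [0.481, -0.559])]
scene catch_tray [(0.62, [0.486, -0.56]), (0.31, [0.31, 0.405])]
```

```bash
cat > tp.py <<'E'
from plan import *
import sys
Y=4.
def tool(th,yaw=Y): # tote pitched th deg lip-down
    Q=R.from_euler("z",yaw,degrees=True)*R.from_euler("x",th,degrees=True)
    x=np.array([0,-.4226,-.9063]); z=np.array([0,.9063,-.4226]); return Q.as_matrix()@np.c_[x,np.cross(z,x),z]
def cur():
    o=ctrl.get_obs(); return o["tool_pos"],R.from_rotvec(o["tool_rot"]).as_matrix(),o["q"].round(2)
E
python3 - <<'E'
from tp import *
p,M,q=cur(); T=tool(0); print(q)
g=np.array([.440,-.015,.076])
for back in(.10,):
    print(step(p,M,g-T[:,0]*back,T))
E
```

```text
[ 0.11 -0.51  2.09  0.01  1.56 -1.46]
(array([ 4.8, -5. , -9.6]), array([-4., 26., -1.]))
```

>>> step_arm --moves '[[[0, -2, -2], [0, 7, 0], 1], [[0, -4, -4], [-2, 14, 0], 0.8], [[1, -5, -6], [-4, 20, -1], 0.5], [[2, -5, -8], [-4, 26, -1], 0.5], [[4, -5, -9.6], [-4, 26, -1], 0.5], [[4.8, -5, -9.6], [-4, 26, -1], 0.5], [[4.8, -5, -9.6], [-4, 26, -1], 0.5], [[4.8, -5, -9.6], [-4, 26, -1], 0.5], [[4.8, -5, -9.6], [-4, 26, -1], 0.5], [[4.8, -5, -9.6], [-4, 26, -1], 0.5]]' --grip_force 100

```text
t: 31.05
tool_pos: [0.4381, 0.0277, 0.1684]
tool_rot: [-1.591, 1.481, 1.011]
contact_force: [0.3, -1.1, 0.3]
opening: 0.0426
```

```bash
python3 - <<'E'
from tp import *
p,M,q=cur(); T=tool(0); g=np.array([.440,-.015,.076]); print(q,p,step(p,M,g,T))
c=[]
for n in("scene","top"):
    im=cam(n); px=im["pixels"].copy()
    px=cv2.resize(px,None,fx=6,fy=6,interpolation=cv2.INTER_CUBIC)
    for P,col in((p+M[:,0]*.017,(0,255,0)),(p,(255,255,0)),(p-M[:,0]*.02,(255,0,255)),(g,(255,255,255))):
        u,v=proj(im,P); cv2.circle(px,(int(u*6+3),int(v*6+3)),5,col,1)
    u,v=proj(im,g); a,b=int(u*6),int(v*6); c.append(px[max(0,b-350):b+150,a-200:a+200])
cv2.imwrite("pics/c11.png",np.hstack(c))
E
```

```text
[ 0.17 -0.31  2.08 -0.44  1.44 -1.4 ] [0.43808545 0.02773082 0.1683549 ] (array([10.2,  0.1,  0.1]), array([ 0., -0., -0.]))
```

View pics/c11.png

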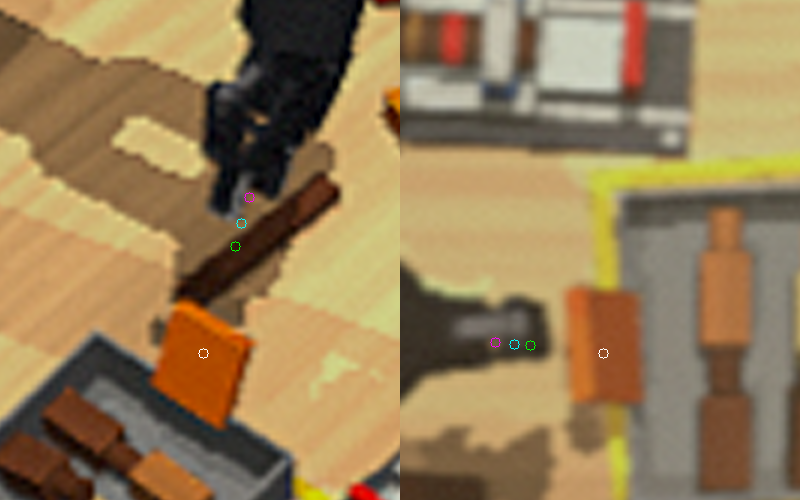

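The fingertips are about 27 mm behind nominal along the tool axis, as the blocks suggested: left panel (250,200), at the 20 mm-behind marker while half open. They line up with the handle at (203,353). Advancing 12.2 cm.

>>> step_arm --moves '[[[2, 0, 0], [0, 0, 0], 0.5], [[4, 0, 0], [0, 0, 0], 0.5], [[6, 0, 0], [0, 0, 0], 0.5], [[8, 0, 0], [0, 0, 0], 0.5], [[9.5, 0, 0], [0, 0, 0], 0.5], [[11, 0, 0], [0, 0, 0], 0.5], [[12.2, 0, 0], [0, 0, 0], 0.5], [[12.2, 0, 0], [0, 0, 0], 0.5], [[12.2, 0, 0], [0, 0, 0], 0.5], [[12.2, 0, 0], [0, 0, 0], 0.5]]'

```text
t: 31.98
tool_pos: [0.4422, -0.0241, 0.0588]
tool_rot: [-1.592, 1.48, 1.01]
contact_force: [1.1, -0.5, 0.4]
opening: 0.0426
```

>>> step_arm --moves '[[[0, 0, 0], [0, 0, 0], 0], [[0, 0, 0], [0, 0, 0], 0], [[0, 0, 0], [0, 0, 0], 0], [[0, 0, 0], [0, 0, 0], 0], [[0, 0, 0], [0, 0, 0], 0], [[0, 0, 0], [0, 0, 0], 0], [[0, 0, 0], [0, 0, 0], 0], [[0, 0, 0], [0, 0, 0], 0], [[0, 0, 0], [0, 0, 0], 0], [[0, 0, 0], [0, 0, 0], 0]]'

```text
t: 32.82
tool_pos: [0.4429, -0.0241, 0.0599]
tool_rot: [-1.592, 1.48, 1.008]
contact_force: [-3.0, -0.2, 6.1]
opening: 0.0128
```

```bash
python3 - <<'E'
from tp import *
p,M,q=cur(); T=tool(0); print(q,p)
print(step(p,M,p,T)); print(M.round(3))
# lift 30 mm in tool axes
print(M.T@np.array([0,0,3]))
for n in("scene","top"):
    im=cam(n)
    for k,z in dict(tote_mid=.025,tote_grip=.076,tote_lip=.014).items():
        print(n,k,[(round(d["conf"],2),np.round(at_z(im,d["at"],z)[:2],3).tolist()) for d in finder.tip_of(n,k)])
E
```

```text
[ 0.06 -0.19  2.18 -0.48  1.19 -1.4 ] [ 0.44285785 -0.02407436  0.05993505]
(array([0., 0., 0.]), array([ 0., -0.,  0.]))
[[ 0.031 -0.997 -0.066]
 [-0.426 -0.073  0.902]
 [-0.904 -0.    -0.428]]
[-2.71189847e+00 -4.94097094e-05 -1.28281203e+00]
scene tote_mid [(0.72, [0.447, -0.106])]
scene tote_grip [(0.59, [0.442, -0.021]), (0.45, [0.756, -0.117])]
scene tote_lip [(0.76, [0.451, -0.208])]
top tote_mid [(0.67, [0.453, -0.113])]
top tote_grip [(0.6, [0.445, -0.006])]
top tote_lip [(0.78, [0.456, -0.19]), (0.5, [0.474, -0.128])]
```

```bash
cat >> tp.py <<'E'
p0=np.array([.4429,-.0241,.0599]); L0=np.array([.454,-.198,.014]); v=tool(0).T@(L0-p0)
def at(L,th): T=tool(th); return np.array(L)-T@v,T
E
python3 - <<'E'
from tp import *
p,M,q=cur()
print("lift 10",M.T@[0,0,10.]); 
a=np.array(L0)+[0,0,.20]; print(step(p,M,at(a,0)[0],tool(0)))
p1,M1=at(a,0); print("to chute",step(p1,M1,*at([.469,-.363,.205],0)), at([.469,-.363,.205],0)[0])
for th in(35,70): print(at([.469,-.363,.18],th)[0],at([.469,-.363,.18],th)[1][:,0])
E
```

```text
lift 10 [-9.03971970e+00 -4.43658568e-04 -4.27591716e+00]
(array([-18.1,  -0. ,  -8.5]), array([ 0., -0.,  0.]))
to chute (array([  7.8,  -0.3, -14.6]), array([0., 0., 0.])) [ 0.4579003  -0.18910514  0.25089864]
[ 0.46193489 -0.24680258  0.3175411 ] [-0.01211382  0.17323565 -0.9847909 ]
[ 0.46890652 -0.34650146  0.35943551] [-0.0493252   0.70538324 -0.70708696]
```

>>> step_arm --moves '[[[-0.5, 0, -0.2], [0, 0, 0], 0], [[-1, 0, -0.5], [0, 0, 0], 0], [[-2, 0, -0.9], [0, 0, 0], 0], [[-3, 0, -1.4], [0, 0, 0], 0], [[-4, 0, -1.9], [0, 0, 0], 0], [[-5.5, 0, -2.6], [0, 0, 0], 0], [[-7, 0, -3.3], [0, 0, 0], 0], [[-9, 0, -4.3], [0, 0, 0], 0], [[-9, 0, -4.3], [0, 0, 0], 0], [[-9, 0, -4.3], [0, 0, 0], 0]]'

```text
t: 34.05
tool_pos: [0.4441, -0.0243, 0.1617]
tool_rot: [-1.593, 1.476, 1.004]
contact_force: [0.3, -0.5, -4.4]
opening: 0.0128
```

```bash
python3 - <<'E'
from tp import *
p,M,q=cur(); print(q,p)
c=[]
for n in("scene","top"):
    im=cam(n); px=im["pixels"].copy()
    u,v=proj(im,p+[0,-.08,0]); px=cv2.resize(px,None,fx=5,fy=5,interpolation=cv2.INTER_CUBIC)
    a,b=int(u*5),int(v*5); c.append(px[max(0,b-250):b+250,a-200:a+200])
cv2.imwrite("pics/c12.png",np.hstack(c))
E
```

```text
[ 0.06 -0.33  2.11 -0.45  1.38 -1.49] [ 0.4441255  -0.02428844  0.16166766]
```

View pics/c12.png

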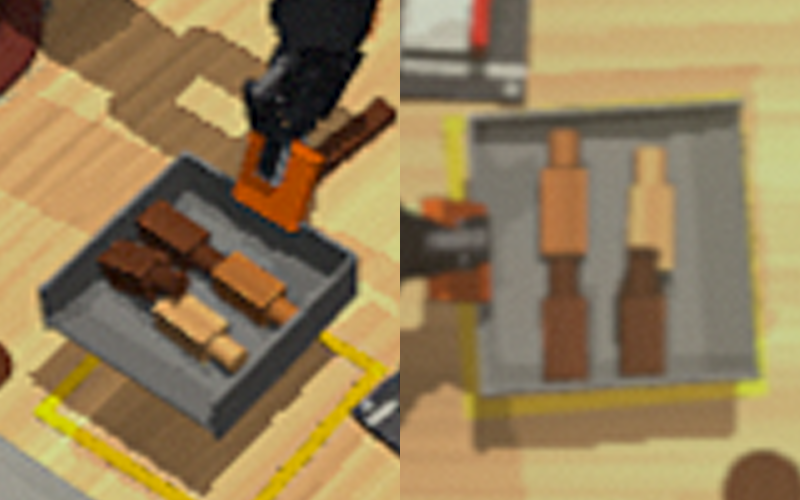

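The tote is lifted level with all four offcuts in it, at (200,300) left panel. Moving it over the mouth.

>>> step_arm --moves '[[[-1.5, 0, -0.7], [0, 0, 0], 0], [[-3.5, 0, -1.6], [0, 0, 0], 0], [[-5.5, 0, -2.6], [0, 0, 0], 0], [[-7.5, 0, -4], [0, 0, 0], 0], [[-7, 0, -6.5], [0, 0, 0], 0], [[-5.7, -0.1, -9], [0, 0, 0], 0], [[-4.4, -0.1, -11.5], [0, 0, 0], 0], [[-3.1, -0.1, -14], [0, 0, 0], 0], [[-2, -0.2, -16.5], [0, 0, 0], 0], [[-1, -0.2, -18.8], [0, 0, 0], 0]]'

```text
t: 34.98
tool_pos: [0.4551, -0.1906, 0.2451]
tool_rot: [-1.588, 1.483, 1.015]
contact_force: [-0.6, 0.8, -3.1]
opening: 0.0127
```

```bash
python3 - <<'E'
from tp import *
p,M,q=cur(); print(q,p,ctrl.get_obs()["opening"])
for th in range(6,73,6):
    L=[.469,-.363,.205-.03*min(th,40)/40]; s,r=step(p,M,*at(L,th)); print(th,s.tolist(),r.tolist())
E
```

```text
[-0.31 -0.38  2.   -0.42  1.37 -1.91] [ 0.45506634 -0.19056614  0.24512013] 0.012691766088631906
6 [-1.6, -0.3, -1.2] [0.0, -6.0, -0.0]
12 [-2.4, -0.3, -2.5] [0.0, -12.0, -0.0]
18 [-3.1, -0.3, -3.8] [0.0, -18.0, -0.0]
24 [-3.6, -0.3, -5.3] [0.0, -24.0, -0.0]
30 [-3.9, -0.2, -6.8] [0.0, -30.0, -0.0]
36 [-4.0, -0.2, -8.4] [0.0, -36.0, -0.0]
42 [-4.1, -0.2, -10.1] [0.0, -42.0, -0.0]
48 [-4.3, -0.2, -12.0] [0.0, -48.0, -0.0]
54 [-4.3, -0.2, -13.9] [0.0, -54.0, -0.0]
60 [-4.0, -0.2, -15.8] [0.0, -60.0, -0.0]
66 [-3.6, -0.2, -17.6] [0.0, -66.0, -0.0]
72 [-3.0, -0.2, -19.4] [0.0, -72.0, -0.0]
```

>>> step_arm --moves '[[[-1.2, -0.3, -0.9], [0, -4, 0], 0], [[-1.9, -0.3, -1.7], [0, -8, 0], 0], [[-2.4, -0.3, -2.5], [0, -12, 0], 0], [[-2.9, -0.3, -3.4], [0, -16, 0], 0], [[-3.3, -0.3, -4.3], [0, -20, 0], 0], [[-3.6, -0.3, -5.3], [0, -24, 0], 0], [[-3.8, -0.2, -6.3], [0, -28, 0], 0], [[-4, -0.2, -7.4], [0, -32, 0], 0], [[-4, -0.2, -8.4], [0, -36, 0], 0], [[-4.1, -0.2, -10.1], [0, -42, 0], 0]]'

```text
t: 35.82
tool_pos: [0.4622, -0.2634, 0.3237]
tool_rot: [-1.026, 0.964, 1.402]
contact_force: [1.6, 1.0, -4.2]
opening: 0.0132
```

```bash
python3 - <<'E'
from tp import *
p,M,q=cur(); print(q,p,ctrl.get_obs()["opening"])
for th in range(48,76,6):
    L=[.469,-.363,.175]; s,r=step(p,M,*at(L,th)); print(th,s.tolist(),r.tolist())
E
```

```text
[-0.76 -0.08  1.59  0.2   1.85 -2.37] [ 0.46219125 -0.2633588   0.32372389] 0.013206521554275713
48 [-1.6, -0.1, -1.3] [0.0, -6.0, -1.0]
54 [-2.9, -0.1, -2.7] [0.0, -12.0, -1.0]
60 [-4.0, -0.0, -4.3] [0.0, -18.0, -1.0]
66 [-4.9, -0.0, -5.9] [-0.0, -24.0, -1.0]
72 [-5.6, -0.0, -7.6] [-0.0, -30.0, -1.0]
```

>>> step_arm --moves '[[[-0.9, -0.1, -0.7], [0, -3, 0], 0], [[-1.6, -0.1, -1.3], [0, -6, 0], 0], [[-2.3, -0.1, -2], [0, -9, 0], 0], [[-2.9, -0.1, -2.7], [0, -12, 0], 0], [[-4, 0, -4.3], [0, -18, 0], 0], [[-4.9, 0, -5.9], [0, -24, 0], 0], [[-5.6, 0, -7.6], [0, -30, 0], 0], [[-5.6, 0, -7.6], [0, -30, 0], 0], [[-5.6, 0, -7.6], [0, -30, 0], 0], [[-5.6, 0, -7.6], [0, -30, 0], 0]]'

```text
t: 36.65
tool_pos: [0.4689, -0.3524, 0.3532]
tool_rot: [-0.604, 0.576, 1.564]
contact_force: [0.1, -0.3, -2.9]
opening: 0.0129
```

```bash
python3 - <<'E'
from tp import *
p,M,q=cur(); print(q,p,ctrl.get_obs()["opening"])
print(step(p,M,p,tool(72)))
c=[]
for n in("scene","top"):
    im=cam(n); px=im["pixels"].copy()
    u,v=proj(im,[.47,-.45,.1]); px=cv2.resize(px,None,fx=4,fy=4,interpolation=cv2.INTER_CUBIC)
    a,b=int(u*4),int(v*4); c.append(px[max(0,b-300):b+300,a-200:a+200])
h=min(x.shape[0] for x in c)
cv2.imwrite("pics/c13.png",np.hstack([x[:h] for x in c]))
E
```

```text
[-0.96  0.31  1.25  0.5   2.26 -2.42] [ 0.46887697 -0.35238424  0.35316213] 0.01286285322050991
(array([0., 0., 0.]), array([-0.,  0., -1.]))
```

View pics/c13.png

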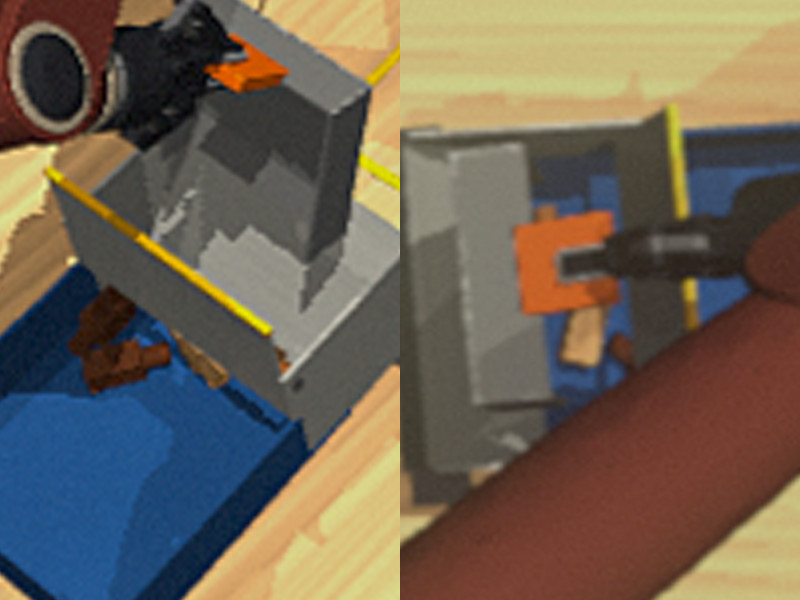

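The tote is pitched steeply and empty. Two dark blocks and the light one are in the tray, and the brown one is at the chute foot (545,215 in the right panel). Tilting back.

```bash
python3 - <<'E'
from tp import *
p,M,q=cur()
for th in(66,60,54,48,42,36,30): print(th,*[x.tolist() for x in step(p,M,*at([.469,-.363,.18],th))])
p,M=at([.469,-.363,.18],30); print(p)
for th in(24,18,12,6,0): print(th,*[x.tolist() for x in step(p,M,*at([.469,-.363,.2],th))])
E
```

```text
66 [1.1, -0.0, 1.3] [-0.0, 6.0, -1.0]
60 [2.8, -0.0, 2.3] [-0.0, 12.0, -1.0]
54 [4.5, -0.0, 3.1] [-0.0, 18.0, -1.0]
48 [6.3, -0.1, 3.7] [-0.0, 24.0, -1.0]
42 [8.1, -0.1, 4.1] [0.0, 30.0, -1.0]
36 [10.0, -0.1, 4.3] [0.0, 36.0, -1.0]
30 [11.9, -0.1, 4.4] [0.0, 42.0, -1.0]
[ 0.46112959 -0.23528617  0.30687216]
24 [-0.5, 0.0, 1.3] [-0.0, 6.0, 0.0]
18 [1.1, 0.0, 2.3] [0.0, 12.0, 0.0]
12 [2.9, 0.0, 3.1] [-0.0, 18.0, 0.0]
6 [4.6, 0.0, 3.7] [-0.0, 24.0, 0.0]
0 [6.5, 0.0, 4.1] [0.0, 30.0, -0.0]
```

>>> step_arm --moves '[[[0, 0, 0], [0, 0, 0], 0], [[0, 0, 0], [0, 0, 0], 0], [[0.3, 0, 0.7], [0, 3, 0], 0], [[1.1, 0, 1.3], [0, 6, 0], 0], [[2.8, 0, 2.3], [0, 12, 0], 0], [[4.5, 0, 3.1], [0, 18, 0], 0], [[6.3, -0.1, 3.7], [0, 24, 0], 0], [[8.1, -0.1, 4.1], [0, 30, 0], 0], [[10, -0.1, 4.3], [0, 36, -1], 0], [[11.9, -0.1, 4.4], [0, 42, -1], 0]]'

```text
t: 37.58
tool_pos: [0.4607, -0.2336, 0.3088]
tool_rot: [-1.203, 1.11, 1.29]
contact_force: [0.2, 0.2, -2.8]
opening: 0.0126
```

>>> step_arm --moves '[[[-1, 0, 0.5], [0, 3, 0], 0], [[-0.5, 0, 1.3], [0, 6, 0], 0], [[1.1, 0, 2.3], [0, 12, 0], 0], [[2.9, 0, 3.1], [0, 18, 0], 0], [[4.6, 0, 3.7], [0, 24, 0], 0], [[6.5, 0, 4.1], [0, 30, 0], 0], [[6.5, 0, 4.1], [0, 30, 0], 0], [[6.5, 0, 4.1], [0, 30, 0], 0], [[6.5, 0, 4.1], [0, 30, 0], 0], [[6.5, 0, 4.1], [0, 30, 0], 0]]'

```text
t: 38.42
tool_pos: [0.4593, -0.1887, 0.2504]
tool_rot: [-1.591, 1.474, 0.989]
contact_force: [0.5, -0.4, -3.2]
opening: 0.0125
```

```bash
python3 - <<'E'
from tp import *
p,M,q=cur(); print(q,p,ctrl.get_obs()["opening"])
for z in (.18,.10,.03): print(step(p,M,p0+[0,0,z],tool(0)))
E
```

```text
[-0.31 -0.38  2.   -0.41  1.36 -1.89] [ 0.45928215 -0.18871998  0.25040048] 0.012498448209922774
(array([-6.2,  0.6, 15.4]), array([-1., -0.,  1.]))
(array([ 1.1,  0.7, 18.8]), array([-1., -0.,  1.]))
(array([ 7.4,  0.8, 21.8]), array([-1., -0.,  1.]))
```

>>> step_arm --moves '[[[-1, 0.1, 2.5], [0, 0, 0], 0], [[-2, 0.2, 5], [0, 0, 0], 0], [[-3, 0.3, 8], [0, 0, 0], 0], [[-4, 0.4, 11], [0, 0, 0], 0], [[-5, 0.5, 13.5], [-1, 0, 1], 0], [[-4, 0.6, 16], [-1, 0, 1], 0], [[-1.5, 0.6, 17.5], [-1, 0, 1], 0], [[1.1, 0.7, 18.8], [-1, 0, 1], 0], [[4, 0.7, 20.2], [-1, 0, 1], 0], [[7.4, 0.8, 21.8], [-1, 0, 1], 0]]'

```text
t: 39.25
tool_pos: [0.4466, -0.025, 0.0925]
tool_rot: [-1.593, 1.48, 1.007]
contact_force: [1.2, -0.7, -3.0]
opening: 0.0126
```

```bash
python3 - <<'E'
from tp import *
p,M,q=cur(); print(q,p,ctrl.get_obs()["opening"])
for z in (.01,.003,0): print(step(p,M,p0+[0,0,z],tool(0)))
for n in("scene","top"):
    im=cam(n)
    for k,z in dict(tote_mid=.055,tote_lip=.044).items():
        print(n,k,[(round(d["conf"],2),np.round(at_z(im,d["at"],z)[:2],3).tolist()) for d in finder.tip_of(n,k)][:1])
E
```

```text
[ 0.06 -0.23  2.15 -0.47  1.25 -1.43] [ 0.44663018 -0.02495742  0.0925448 ] 0.012619369916117609
(array([2. , 0.4, 1.1]), array([ 0., -0.,  0.]))
(array([2.6, 0.4, 1.4]), array([ 0., -0.,  0.]))
(array([2.9, 0.4, 1.5]), array([ 0., -0.,  0.]))
scene tote_mid [(0.72, [0.447, -0.108])]
scene tote_lip [(0.72, [0.466, -0.208])]
top tote_mid [(0.75, [0.452, -0.115])]
top tote_lip [(0.63, [0.452, -0.197])]
```

>>> step_arm --moves '[[[0.7, 0.2, 0.4], [0, 0, 0], 0], [[1.4, 0.4, 0.7], [0, 0, 0], 0], [[2, 0.4, 1.1], [0, 0, 0], 0], [[2.4, 0.4, 1.3], [0, 0, 0], 0], [[2.7, 0.4, 1.4], [0, 0, 0], 0], [[2.9, 0.4, 1.5], [0, 0, 0], 0], [[2.9, 0.4, 1.5], [0, 0, 0], 0], [[2.9, 0.4, 1.5], [0, 0, 0], 0], [[2.9, 0.4, 1.5], [0, 0, 0], 0], [[2.9, 0.4, 1.5], [0, 0, 0], 0]]'

```text
t: 40.38
tool_pos: [0.4418, -0.0241, 0.0611]
tool_rot: [-1.594, 1.482, 1.008]
contact_force: [0.4, 0.0, -3.2]
opening: 0.0132
```

```bash
python3 - <<'E'
from tp import *
p,M,q=cur(); print(q,p,ctrl.get_obs()["contact_force"].round(1),ctrl.get_obs()["opening"])
im=cam("top")
for n in("top","scene"):
    im=cam(n)
    for k,z in dict(tote_mid=.025,tote_lip=.014,tote_grip=.076).items():
        print(n,k,[(round(d["conf"],2),np.round(at_z(im,d["at"],z)[:2],3).tolist()) for d in finder.tip_of(n,k)][:1])
E
```

```text
[ 0.06 -0.19  2.18 -0.48  1.19 -1.4 ] [ 0.44184184 -0.02407085  0.06107025] [ 0.4  0.  -3.2] 0.01316651811226967
top tote_mid [(0.87, [0.448, -0.113])]
top tote_lip [(0.73, [0.737, -0.081])]
top tote_grip [(0.75, [0.445, -0.008])]
scene tote_mid [(0.83, [0.438, -0.097])]
scene tote_lip [(0.63, [0.45, -0.209])]
scene tote_grip [(0.63, [0.441, -0.03])]
```

>>> step_arm --moves '[[[0.1, 0, 0], [0, 0, 0], 0], [[0.2, 0, 0.1], [0, 0, 0], 0], [[0.3, 0, 0.1], [0, 0, 0], 0], [[0.3, 0, 0.1], [0, 0, 0], 0], [[0.3, 0, 0.1], [0, 0, 0], 0.1], [[0.3, 0, 0.1], [0, 0, 0], 0.25], [[0.3, 0, 0.1], [0, 0, 0], 0.4], [[0.3, 0, 0.1], [0, 0, 0], 0.5], [[0.3, 0, 0.1], [0, 0, 0], 0.5], [[0.3, 0, 0.1], [0, 0, 0], 0.5]]'

```text
t: 41.67
tool_pos: [0.4417, -0.0246, 0.0577]
tool_rot: [-1.594, 1.482, 1.008]
contact_force: [-0.3, 0.5, 0.3]
opening: 0.0426
```

>>> step_arm --moves '[[[-1, 0, 0], [0, 0, 0], 0.5], [[-3, 0, 0], [0, 0, 0], 0.5], [[-5, 0, 0], [0, 0, 0], 0.5], [[-8, 0, 0], [0, 0, 0], 0.5], [[-11, 0, 0], [0, 0, 0], 0.5], [[-15, 0, 0], [0, 0, 0], 0.5], [[-18, 0, 0], [0, -6, 0], 0.5], [[-18, 0, 0], [0, -12, 0], 0.5], [[-18, 0, 0], [0, -18, 0], 0.5], [[-18, 0, 0], [4, -25, 0], 0.5]]'

```text
t: 42.5
tool_pos: [0.4373, 0.0537, 0.2231]
tool_rot: [-1.24, 1.201, 1.2]
contact_force: [-0.5, -0.3, -0.2]
opening: 0.0427
```

```bash
python3 - <<'E'
from tp import *
p,M,q=cur(); print(q,p)
c=[]
for n in("scene","top"):
    im=cam(n)
    for k,z in dict(tote_mid=.025,tote_lip=.014,tote_grip=.076,sled_grip=.057,mark=.065,punch_tip=.076).items():
        print(n,k,[(round(d["conf"],2),np.round(at_z(im,d["at"],z)[:2],3).tolist()) for d in finder.tip_of(n,k)][:2])
    px=im["pixels"]; c.append(px)
s=cv2.resize(c[0][130:380,80:360],(560,500)); t=cv2.resize(c[1][110:270,110:270],(0,0),fx=0,fy=0,dsize=(500,500),interpolation=cv2.INTER_CUBIC)
cv2.imwrite("pics/c14a.png",s); 
t=cv2.resize(c[1][140:260,150:480],(800,291),interpolation=cv2.INTER_CUBIC); s=cv2.resize(c[0][150:320,80:360],(500,304),interpolation=cv2.INTER_CUBIC)
cv2.imwrite("pics/c14.png",np.vstack([t,np.hstack([s,np.zeros((304,300,3),np.uint8)])]))
E
```

```text
[-0.04 -0.43  2.03 -0.02  1.52 -1.62] [0.43729685 0.05369148 0.22305947]
scene tote_mid [(0.78, [0.454, -0.112])]
scene tote_lip [(0.92, [0.45, -0.2])]
scene tote_grip [(0.87, [0.441, -0.024])]
scene sled_grip []
scene mark [(0.77, [0.614, 0.055])]
scene punch_tip [(0.88, [0.606, 0.11])]
top tote_mid [(0.59, [0.452, -0.112]), (0.23, [0.383, 0.123])]
top tote_lip [(0.79, [0.445, -0.21])]
top tote_grip [(0.4, [0.374, 0.108])]
top sled_grip [(0.63, [0.611, -0.022])]
top mark [(0.37, [0.487, -0.392])]
top punch_tip [(0.63, [0.621, 0.107])]Traceback (most recent call last):
  File "<stdin>", line 9, in <module>
cv2.error: OpenCV(4.12.0) :-1: error: (-5:Bad argument) in function 'resize'
> Overload resolution failed:
>  - argument for resize() given by name ('dsize') and position (2)
>  - argument for resize() given by name ('dsize') and position (2)
```

```bash
cat > sl.py <<'E'
from h import *
def run(N=6):
    res={}
    for n in("top","scene"):
        for i in range(N):
            im=cam(n)
            for k,z in dict(sled_grip=.057,mark=.065,punch_tip=.076).items():
                for d in finder.tip_of(n,k)[:3]:
                    w=at_z(im,d["at"],z)
                    if abs(w[0]-.61)<.04 and -.1<w[1]<.2: res.setdefault((n,k),[]).append(w[:2])
        px=im["pixels"].astype(int); b,g,r=px[...,0],px[...,1],px[...,2]
        m=((r>110)&(g<60+0*r)&(b<70)).astype(np.uint8); kk,l,s,c=cv2.connectedComponentsWithStats(m)
        for i in range(1,kk):
            w=at_z(im,c[i],.06)
            if s[i,4]>3 and abs(w[0]-.61)<.05 and -.1<w[1]<.25: print(n,"red",s[i].tolist(),c[i].round(1),at_z(im,c[i],.06).round(4)[:2],at_z(im,c[i],.057).round(4)[:2])
    for k,x in res.items(): x=np.array(x); print(k,len(x),np.median(x,0).round(4),x.std(0).round(4))
run()
E
python3 sl.py; python3 - <<'E'
from h import *
im=cam("top"); t=cv2.resize(im["pixels"][140:250,120:470],(800,251),interpolation=cv2.INTER_CUBIC)
S=cam("scene")["pixels"]; s=cv2.resize(S[150:330,80:290],(408,349),interpolation=cv2.INTER_CUBIC); s2=cv2.resize(S[150:240,250:350],(388,349),interpolation=cv2.INTER_CUBIC)
cv2.imwrite("pics/c14.png",np.vstack([t,np.hstack([s,np.zeros((349,4,3),np.uint8),s2])]))
# slideway ends from top0 rough: corners base z=.012
for p in((195,236),(391,246),(194,281),(388,291)): print(at_z(im,(p[0]*.64,p[1]*.64),.012).round(3))
E
```

```text
top red [209, 164, 3, 2, 4] [210.  164.2] [0.6193 0.0668] [0.6198 0.067 ]
top red [208, 169, 4, 2, 7] [209.3 169.6] [0.6018 0.0689] [0.6023 0.0691]
scene red [294, 193, 6, 6, 22] [296.8 195. ] [0.6138 0.0661] [0.6125 0.0679]
scene red [275, 204, 9, 8, 29] [278.8 207.4] [ 0.5986 -0.0249] [ 0.5973 -0.0232]
('top', 'sled_grip') 5 [ 0.6042 -0.0363] [0.0029 0.0013]
('top', 'mark') 6 [0.6067 0.0655] [0.0039 0.0038]
('top', 'punch_tip') 6 [0.6153 0.1049] [0.0035 0.0042]
('scene', 'sled_grip') 6 [ 0.6048 -0.0264] [0.0058 0.0063]
('scene', 'punch_tip') 6 [0.6124 0.0933] [0.005  0.0056]
('scene', 'mark') 6 [0.6079 0.0554] [0.003  0.0314]
[0.671 0.355 0.012]
[ 0.652 -0.064  0.012]
[0.574 0.354 0.012]
[ 0.555 -0.058  0.012]
```

View pics/c14.png

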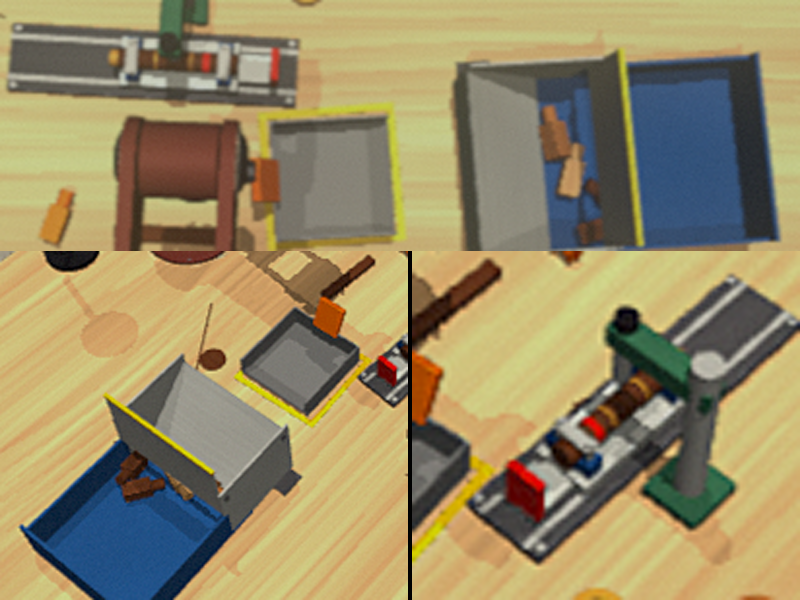

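All four offcuts are in the blue tray or at its chute end: top panel (550,132), (572,170), (592,195) and (590,232). The tote stands in the tape, and the sled's red band (207,62, top panel) is right of the green arm (172,40). Next I need a better punch position.

```bash
python3 - <<'E'
from h import *
im=cam("top"); px=im["pixels"]; hsv=cv2.cvtColor(px,cv2.COLOR_BGR2HSV)
m=((hsv[...,0]>55)&(hsv[...,0]<95)&(hsv[...,1]>60)).astype(np.uint8)
for r in range(115,172,2):
    c=np.nonzero(m[r,170:225])[0]+170
    if len(c): print(r,c.min(),c.max(),[at_z(im,(x,r),.185)[:2].round(3).tolist() for x in(c.min()-.5,c.max()+.5)],len(c))
cv2.imwrite("pics/c15.png",np.hstack([cv2.resize(px[115:180,180:245],(400,400),interpolation=cv2.INTER_CUBIC),cv2.resize(cam("scene")["pixels"][155:220,270:335],(400,400),interpolation=cv2.INTER_CUBIC)]))
for p in((360.6,197.8),(370,214.5),(379,225),(378,241)): print(at_z(im,p,.02).round(3))
print("known proj of tip (.611,.107,.076):",proj(im,[.611,.107,.076]),proj(cam("scene"),[.611,.107,.076]))
E
```

```text
131 206 209 [[0.698, 0.073], [0.698, 0.061]] 3
133 192 209 [[0.692, 0.115], [0.692, 0.061]] 9
135 192 207 [[0.686, 0.115], [0.686, 0.067]] 9
137 192 209 [[0.679, 0.115], [0.68, 0.061]] 9
139 192 209 [[0.673, 0.115], [0.674, 0.061]] 9
141 192 209 [[0.667, 0.115], [0.667, 0.061]] 10
143 192 209 [[0.661, 0.115], [0.661, 0.061]] 10
145 192 209 [[0.655, 0.115], [0.655, 0.061]] 11
147 191 209 [[0.649, 0.118], [0.649, 0.061]] 13
149 191 198 [[0.643, 0.117], [0.643, 0.094]] 8
151 191 198 [[0.637, 0.117], [0.637, 0.093]] 8
153 191 198 [[0.63, 0.117], [0.631, 0.093]] 8
[ 0.517 -0.429  0.02 ]
[ 0.462 -0.458  0.02 ]
[ 0.428 -0.487  0.02 ]
[ 0.376 -0.482  0.02 ]
known proj of tip (.611,.107,.076): [197.09238778 165.82367748] [302.97805877 185.84814285]
```

View pics/c15.png

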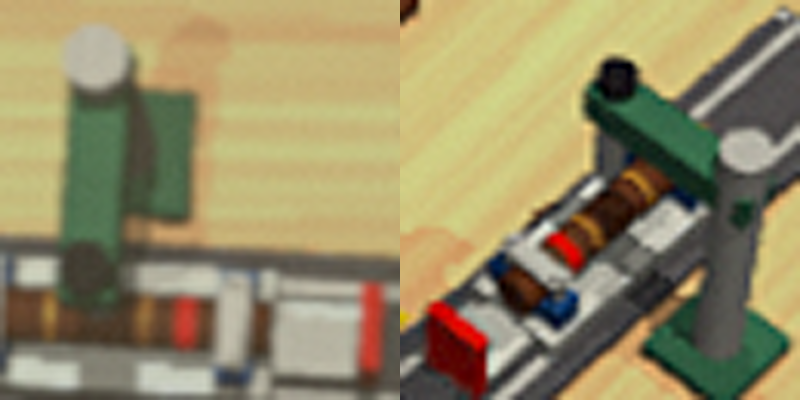

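Red band at (186,322) and the arm with its knob at (90,268) in the left panel give mark y ≈ 0.067 and punch y ≈ 0.106, so the sled needs about +39 mm. Approaching the plate.

```bash
python3 plan.py .605 -.030 .15 87.5
```

```text
[[ 0.01 -1.   -0.01]
 [-0.02 -0.01  1.  ]
 [-1.   -0.01 -0.02]] [-0.04 -0.43  2.03 -0.02  1.52 -1.62]
(array([  7.4, -16.7,  -8.3]), array([ 3., -1.,  1.]))
```

>>> step_arm --moves '[[[0, -2, -4], [0, 0, 0], 0.4], [[0, -4, -8.3], [0, 0, 0], 0.4], [[0, -8, -8.3], [3, -1, 1], 0.4], [[0, -12, -8.3], [3, -1, 1], 0.4], [[1, -16, -8.3], [3, -1, 1], 0.4], [[4, -16.7, -8.3], [3, -1, 1], 0.4], [[7.4, -16.7, -8.3], [3, -1, 1], 0.4], [[7.4, -16.7, -8.3], [3, -1, 1], 0.4], [[7.4, -16.7, -8.3], [3, -1, 1], 0.4], [[7.4, -16.7, -8.3], [3, -1, 1], 0.4]]' --grip_force 60

```text
t: 46.68
tool_pos: [0.6057, -0.0297, 0.1516]
tool_rot: [-1.182, 1.232, 1.181]
contact_force: [0.1, 0.1, 0.4]
opening: 0.0337
```

```bash
python3 plan.py .605 -.030 .04 87.5
```

```text
[[-0.   -1.    0.04]
 [-0.    0.04  1.  ]
 [-1.    0.   -0.  ]] [-0.17  0.06  1.72 -0.    1.36 -1.7 ]
(array([11.2,  0. ,  0. ]), array([ 0., -0., -0.]))
```

>>> step_arm --moves '[[[3, 0, 0], [0, 0, 0], 0.4], [[6, 0, 0], [0, 0, 0], 0.4], [[8, 0, 0], [0, 0, 0], 0.4], [[9.5, 0, 0], [0, 0, 0], 0.4], [[10.5, 0, 0], [0, 0, 0], 0.4], [[11.2, 0, 0], [0, 0, 0], 0.4], [[11.2, 0, 0], [0, 0, 0], 0.4], [[11.2, 0, 0], [0, 0, 0], 0], [[11.2, 0, 0], [0, 0, 0], 0], [[11.2, 0, 0], [0, 0, 0], 0]]'

```text
t: 47.52
tool_pos: [0.6067, -0.0305, 0.0418]
tool_rot: [-1.183, 1.231, 1.178]
contact_force: [-1.3, -1.6, 4.8]
opening: 0.0112
```

>>> step_arm --moves '[[[0, 0, 0], [0, 0, 0], 0], [[0, 0, 0], [0, 0, 0], 0], [[0, 0, 0], [0, 0, 0], 0], [[0, 0, 0], [0, 0, 0], 0], [[0, 0, 0], [0, 0, 0], 0], [[0, 0, 0], [0, 0, 0], 0], [[0, 0, 0], [0, 0, 0], 0], [[0, 0, 0], [0, 0, 0], 0], [[0, 0, 0], [0, 0, 0], 0], [[0, 0, 0], [0, 0, 0], 0]]'

```text
t: 48.35
tool_pos: [0.6067, -0.0305, 0.0418]
tool_rot: [-1.182, 1.231, 1.178]
contact_force: [-1.5, -1.1, -1.0]
opening: 0.0108
```

>>> step_arm --moves '[[[0, 0, 0.5], [0, 0, 0], 0], [[0, 0, 1], [0, 0, 0], 0], [[0, 0, 1.5], [0, 0, 0], 0], [[0, 0, 2], [0, 0, 0], 0], [[0, 0, 2.5], [0, 0, 0], 0], [[0, 0, 3], [0, 0, 0], 0], [[0, 0, 3.5], [0, 0, 0], 0], [[0, 0, 4], [0, 0, 0], 0], [[0, 0, 4], [0, 0, 0], 0], [[0, 0, 4], [0, 0, 0], 0]]'

```text
t: 49.18
tool_pos: [0.6089, 0.0109, 0.0419]
tool_rot: [-1.182, 1.228, 1.178]
contact_force: [4.6, 2.8, -2.2]
opening: 0.011
```

```bash
python3 sl.py; python3 - <<'E'
from h import *
px=cam("top")["pixels"]
cv2.imwrite("pics/c16.png",np.hstack([cv2.resize(px[115:180,180:245],(400,400),interpolation=cv2.INTER_CUBIC),cv2.resize(cam("scene")["pixels"][155:205,280:330],(400,400),interpolation=cv2.INTER_CUBIC)]))
E
```

```text
top red [195, 167, 3, 4, 9] [196.2 168.4] [0.6052 0.1112] [0.6057 0.1114]
scene red [301, 187, 5, 4, 11] [303.5 188. ] [0.6122 0.1101] [0.6109 0.1119]
scene red [288, 201, 4, 5, 12] [289.3 202.8] [0.6156 0.0181] [0.6143 0.0198]
('top', 'sled_grip') 7 [0.6101 0.0118] [0.0032 0.035 ]
('top', 'mark') 6 [0.6084 0.1123] [0.0046 0.004 ]
('scene', 'sled_grip') 6 [0.6105 0.0196] [0.0046 0.003 ]
('scene', 'mark') 6 [0.6135 0.0992] [0.0062 0.0059]
('scene', 'punch_tip') 7 [0.6096 0.0966] [0.0074 0.0347]
```

View pics/c16.png

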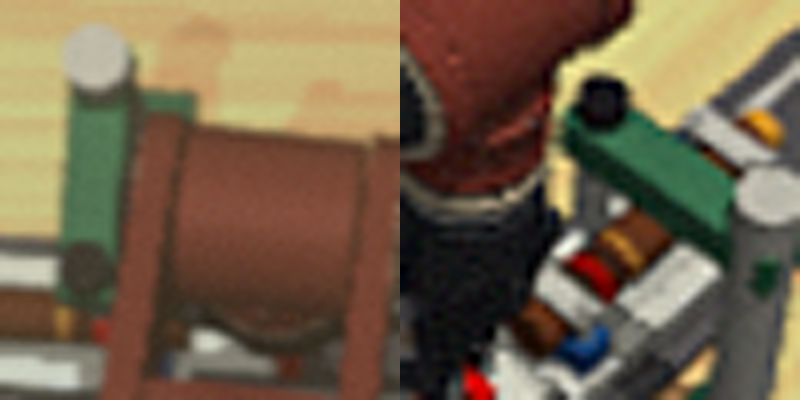

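```bash
python3 - <<'E'
from h import *
T=cam("top"); S=cam("scene")
def blob(im,win):
    r0,r1,c0,c1=win; g=im["pixels"][r0:r1,c0:c1].max(2).astype(np.uint8); return g
def tri(ut,us):
    c1,c2=np.array(T["position"]),np.array(S["position"]); d1,d2=ray(T,ut),ray(S,us)
    A=np.c_[d1,-d2]; t=np.linalg.lstsq(A,c2-c1,rcond=None)[0]; a,b=c1+t[0]*d1,c2+t[1]*d2
    return ((a+b)/2).round(4),(np.linalg.norm(a-b)*1000).round(1)
# crops: top 400/65 px scale from (180,115); scene 400/50 from (280,155)
t=lambda X,Y:(180+X*65/400-.5,115+Y*65/400-.5); s=lambda X,Y:(280+(X-400)/8-.5,155+Y/8-.5)
print("knob",tri(t(88,267),s(604,103)))
print("column top",tri(t(97,60),s(770,192)))
g=T["pixels"][150:166,186:204].max(2); print(g)
E
```

```text
knob (array([0.6136, 0.1057, 0.1933]), np.float64(1.5))
column top (array([0.7109, 0.1013, 0.212 ]), np.float64(1.7))
[[202 202 199 165 124 115 117 116 117 119 115 118  99  66  80 106 120 120]
 [206 206 201 166 118 112 118 118 116 119 121 117  98  63  89 115 123 120]
 [197 199 195 158 118 116 118 118 119 119 121 117  98  69  95 122 120 118]
 [151 152 151 125 112 112 111 113 113 115 115 118  98  67  98 123 120 119]
 [104 106 101  97  98  87  78  76  80  88 100 109  96  68  98 120 120 119]
 [ 91  87  84  80  78  67  64  66  67  67  78  93  90  72  98 117 118 119]
 [120 120 109  86  67  64  60  65  67  64  64  83  83  79 103 119 118 119]
 [190 187 171 123  77  65  64  63  64  65  66  69  75  86 108 118 120 122]
 [206 205 177 123  72  63  62  66  65  65  64  61  66  95 120 119 120 118]
 [206 206 179 121  70  63  64  67  65  63  63  59  64 100 120 121 120 120]
 [197 196 172 117  71  63  67  65  63  64  60  58  64  94 117 119 118 118]
 [140 145 131 101  75  62  67  64  63  65  60  66  71  98 117 120 118 118]
 [ 97  98  93  90  87  69  60  57  59  61  72  85  80 103 116 119 118 116]
 [ 97  94  88  75  80  75  65  64  65  70  82  90  88 108 118 122 119 117]
 [104 104 101 100  91  69  60  62  60  60  66  67  93 118 121 117 120 119]
 [106 102 111 137 140 107  83  68  66  64  63  67  99 120 119 119 120 119]]
```

Triangulating the knob and column puts the punch at y ≈ 0.1057. The mark is now at about 0.108, so I'm moving back 2.5 mm, then releasing and re-measuring.

>>> step_arm --moves '[[[0, 0, -0.1], [0, 0, 0], 0], [[0, 0, -0.2], [0, 0, 0], 0], [[0, 0, -0.25], [0, 0, 0], 0], [[0, 0, -0.25], [0, 0, 0], 0], [[0, 0, -0.25], [0, 0, 0], 0], [[0, 0, -0.25], [0, 0, 0], 0], [[0, 0, -0.25], [0, 0, 0], 0.2], [[0, 0, -0.25], [0, 0, 0], 0.4], [[0, 0, -0.25], [0, 0, 0], 0.4], [[0, 0, -0.25], [0, 0, 0], 0.4]]'

```text
t: 52.62
tool_pos: [0.6085, 0.0075, 0.042]
tool_rot: [-1.182, 1.229, 1.178]
contact_force: [0.1, 0.0, -0.3]
opening: 0.0342
```

>>> step_arm --moves '[[[-2, 0, 0], [0, 0, 0], 0.4], [[-4, 0, 0], [0, 0, 0], 0.4], [[-8, 0, 0], [0, 0, 0], 0.4], [[-12, 0, 0], [0, 0, 0], 0.4], [[-16, 0, 0], [0, 0, 0], 0.4], [[-16, 4, -2], [0, 0, 0], 0.4], [[-16, 8, -4], [0, 0, 0], 0.4], [[-16, 12, -6], [0, 0, 0], 0.4], [[-16, 16, -8], [0, 0, 0], 0.4], [[-16, 20, -10], [0, 0, 0], 0.4]]'

```text
t: 53.45
tool_pos: [0.4165, -0.0782, 0.202]
tool_rot: [-1.183, 1.23, 1.179]
contact_force: [-1.6, -1.0, 1.4]
opening: 0.034
```

```bash
python3 sl.py; python3 - <<'E'
from h import *
px=cam("top")["pixels"]
cv2.imwrite("pics/c17.png",np.hstack([cv2.resize(px[115:180,180:245],(400,400),interpolation=cv2.INTER_CUBIC),cv2.resize(cam("scene")["pixels"][155:205,280:330],(400,400),interpolation=cv2.INTER_CUBIC)]))
E
```

```text
top red [196, 167, 3, 4, 7] [197.3 168.4] [0.6053 0.1077] [0.6058 0.108 ]
top red [227, 172, 3, 3, 5] [228. 173.] [0.5909 0.0083] [0.5914 0.0084]
scene red [301, 187, 5, 4, 9] [303.  188.2] [0.6115 0.108 ] [0.6103 0.1099]
scene red [282, 198, 9, 8, 28] [286.  201.3] [0.6013 0.0154] [0.6    0.0171]
('top', 'sled_grip') 6 [0.61   0.0068] [0.0066 0.0052]
('top', 'mark') 8 [0.6098 0.1059] [0.0061 0.0034]
('top', 'punch_tip') 6 [0.6153 0.105 ] [0.0018 0.0024]
('scene', 'sled_grip') 6 [0.6082 0.0174] [0.0057 0.0364]
('scene', 'mark') 7 [0.6107 0.0994] [0.0054 0.0058]
('scene', 'punch_tip') 5 [0.6114 0.0928] [0.0046 0.007 ]
```

View pics/c17.png

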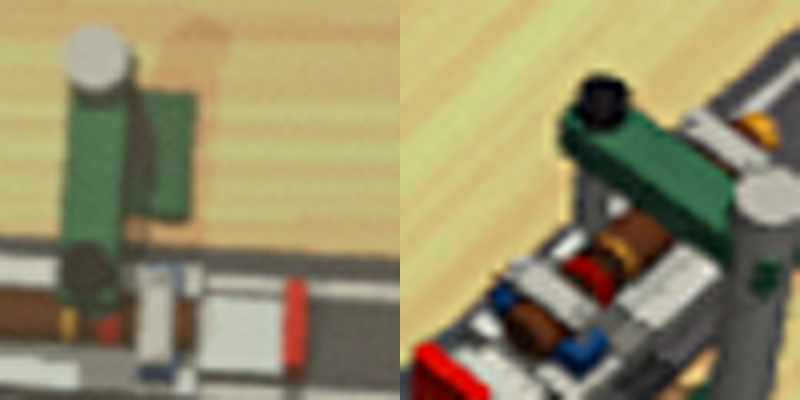

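The band at (109,328) in the left panel lies in line with the arm and knob (88,267), allowing for parallax. I'll do a final bystander, tote and leftover check, then hand in.

```bash
python3 find.py; python3 - <<'E'
from h import *
for n in("top","scene"):
    im=cam(n)
    for k,z in dict(pick_mid=.01,sander_center=.04,stick_mid=.008,ferrule_ring=0,tote_mid=.025,tote_lip=.014,tote_grip=.076).items():
        print(n,k,[(round(d["conf"],2),np.round(at_z(im,d["at"],z)[:2],3).tolist()) for d in finder.tip_of(n,k)][:2])
E
```

```text
top 0.79 [0.395 0.278] -19 75 196 [181. 122.  51.] [ 16 184 180]
top 0.74 [0.764 0.327] 60 84 211 [122.  75. 123.] [149 100 123]
top 0.65 [ 0.516 -0.437] 14 73 202 [130.  88.  57.] [ 13 142 129]
top 0.61 [ 0.368 -0.489] 169 26 59 [79. 57. 44.] [ 12 114  78]
top 0.57 [0.272 0.281] 120 79 197 [185. 125.  51.] [ 17 186 185]
top 0.49 [ 0.437 -0.49 ] -146 26 32 [76. 54. 43.] [  9 109  75]
scene 0.67 [ 0.419 -0.514] 55 74 181 [79. 42. 23.] [ 10 180  78]
scene 0.66 [0.387 0.276] -25 79 101 [167.  87.   5.] [ 15 247 166]
scene 0.6 [0.607 0.462] -15 92 165 [167.  97.  23.] [ 15 220 166]
scene 0.59 [ 0.362 -0.514] -82 81 184 [74. 39. 21.] [ 10 182  73]
scene 0.59 [0.762 0.323] 65 82 142 [ 96.  39. 114.] [143 170 114]
scene 0.55 [0.369 0.117] 86 152 194 [91. 52. 28.] [ 11 179  91]
scene 0.51 [0.273 0.274] 122 75 60 [188.  96.   0.] [ 15 255 187]
scene 0.45 [ 0.465 -0.469] 176 69 92 [97. 77. 57.] [ 16 106  96]
top pick_mid [(0.67, [0.319, 0.419])]
top sander_center [(0.64, [0.417, 0.486])]
top stick_mid [(0.63, [0.37, 0.115]), (0.58, [0.616, 0.006])]
top ferrule_ring [(0.63, [0.737, -0.067]), (0.37, [0.419, 0.497])]
top tote_mid []
top tote_lip [(0.77, [0.454, -0.204])]
top tote_grip [(0.68, [0.446, -0.015]), (0.43, [0.46, -0.441])]
scene pick_mid [(0.65, [0.308, 0.405]), (0.53, [0.445, -0.103])]
scene sander_center [(0.48, [0.411, 0.479])]
scene stick_mid [(0.74, [0.36, 0.125]), (0.23, [0.59, 0.145])]
scene ferrule_ring [(0.59, [0.738, -0.082])]
scene tote_mid [(0.7, [0.455, -0.117])]
scene tote_lip [(0.69, [0.44, -0.195])]
scene tote_grip [(0.78, [0.446, -0.033])]
```

```bash
python3 -c "
from station import ctrl
print(ctrl.finish_job())"
```

```text
the job is handed in; nothing more can be done
None
```

The job is handed in, at about 55 s of the 210 s allowed.

- **Offcuts:** four were there (two dark, one light, one brown). I left the three orange and one purple look-alikes where they lay. I gathered the four into the tote and tipped it over the chute. The last pictures show all four in the blue tray and none left on the bench or slideway. The brown one lies close to the chute foot.
- **Tote:** it stands upright in its yellow tape. Its points read within about 1 to 2 cm of where they were before I lifted it, which is the usual scatter of those readings.
- **Sled:** the red band's top reads y ≈ 0.105–0.107 m. The punch axis is at about 0.1057 m, worked out from the knob and column of its stand, because the tip itself is hidden from both cameras.
- **Bystanders:** the pick, ring, sanding cylinder and burnishing stick read as at the start, within the same scatter.

**Disagreements and misses:**
- The scene camera's network put the band and punch about 7 mm apart. Those readings were noisy, so I went by the top camera, the triangulation and the arm's own position.
- The fingertips turned out to sit about 27 mm behind the nominal tool point. That cost two missed grasps on the first block and one on the slideway block; neither block moved visibly.
- I viewed 17 pictures against the budget of 14.

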